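# Index the card reader and load a test card

## Task

The reader's stage is locked one hole short. Pull up the spring plunger on the stage's arm, turn the stage clockwise (seen from above) to the next hole so that its card slot comes square under the lamp, and let the plunger drop in and lock. Then take the tall test card from the rack, tilt its foot into the slot under the lamp and straighten it until it stands back against the slot's two rear supports; leave the short cards and other things alone.

Things in the scene. Friction and masses are not known exactly. Their poses are not given: they have to be found in the camera images.
- indexer: Card reader fixed to the bench. Origin on the bench under its stage's vertical turning axis; x points from the open loading side (nearest the robot) to the rear, y left, z up. Round aluminium index plate, 270 mm wide, top at height 20 mm, with eight dark 12 mm holes every 45 degrees on a circle of radius 115 mm. The lamp's 22 mm column, 251 mm tall with its bar, stands at x 37, y -165 mm.
- stage (a joint): Angle of the turning stage (rad), growing anticlockwise from above. 0 = slot square under the lamp, a hole under the plunger (wanted); at the start about 0.785, locked in the neighbouring hole. Holes come every 0.785 rad. Friction 0.06 N m, play when locked 0.02 rad. Its steel arm, 22 mm wide, top at height 34 mm, points 120 degrees anticlockwise from the reader's x at 0, and 165 at 0.785.
- plunger (a joint): Lift of the spring plunger (m), straight up: 0 = pin fully down in a hole, 0.010 = pin tip level with the plate's top, 0.016 = top stop. The spring pushes it down with 4 N at the bottom, 8 N at the top. Let go between holes, the pin rests on the plate at about 0.010.
- knob (a point): Grip point on the axis of the plunger's upright round black knob, 25 mm in diameter (29 mm rim at its top), 26 mm tall: 13 mm below the knob's top, and 63 mm above the bench when the pin is down. It moves with the plunger and, at radius 115 mm from the axis, with the stage. The boss under it, 18 mm in diameter, ends 19 mm below this point.
- slot (a point): Middle of the card slot's floor, on the stage's axis, 44 mm above the bench; turns with the stage: x to the rear supports, y along the slot. Slot: x -8 to 8 mm, 72 mm long, front wall 16 mm high. Two rear uprights 60 mm long, 10 mm wide at y -19 and 19, lean back 10 degrees from x 8. A card let go leaning to the front stays about 39 degrees over; pushed past upright it rests on the uprights.
- card_centre (a point): Centre of the tall test card: stiff plate 80 mm tall, 56 mm wide, 5 mm thick, about 25 g, white plastic with six clear columns and a foil strip at its top. x is its thickness, y its width, z points to its top edge. It starts leaning 25 degrees in one of the rack's three places (68 mm apart), its top towards the rack's front; the two other cards there are alike but only 56 mm tall.
- card: The same tall card; origin at the middle of its lower edge (its foot), 40 mm below its centre; same axes.
- rack: White card rack fixed to the bench, 214 mm long in y, 70 mm deep. Origin on the bench under its middle; x points to its rear. The three cards stand in a row along y, tops leaning 25 degrees to its front (-x), feet 13 mm above the bench; the inclined support under them reaches 38 mm up from the foot, and a 10 mm lip stands on the other side.
- short_a: Short card (56 mm tall) in the rack, to be left alone. Origin at the middle of its lower edge.
- short_b: The other short card (56 mm tall) in the rack, to be left alone. Origin at the middle of its lower edge.
- dropper: Amber dropper bottle, 34 mm in diameter, 75 mm tall, to be left alone. Origin under its middle.
- beaker: Grey cup, 68 mm in diameter, 75 mm tall, to be left alone. Origin under its middle.
- lamp (a point): Middle of the underside of the fixed white lamp head, 215 mm above the bench: a box 70 x 70 mm, 36 mm tall, at x 2 to 72 mm and y -35 to 35 mm of the reader's frame (axes as the reader's). It hangs over the slot's rear, so a hand pointing straight down cannot reach the slot; a tool tilted 25 to 30 degrees, its fingers pointing down and to the rear, clears it.
Things that resemble listed ones, but are neither listed nor needed, are in the scene too. What is shaped like the card but purple or yellow is not meant.

How it is judged:
On the way, in this order (a step that is already met when the one before it is completed fails the run):
1. the plunger is pulled clear of its hole (lifted more than 9 mm) (value of joint plunger above 0.009 m), for 0.1 s.
2. the stage is turned to within 0.04 rad of square under the lamp and the plunger is fully down in that hole, before the card is brought (value of joint stage between -0.04 and 0.04 rad and value of joint plunger below 0.002 m and horizontal distance between card and slot above 0.08 m), for 0.2 s.
3. the card's foot is down in the slot (z of card in the frame of slot between -0.002 and 0.007 m and x of card in the frame of slot between -0.009 and 0.009 m and y of card in the frame of slot between -0.02 and 0.02 m), for 0.1 s.
At the end, for the whole second after the job is handed in: Stage within 0.04 rad of square under the lamp, plunger down (under 2 mm); the tall card at rest in the slot, foot within 20 mm of its middle lengthwise and under 7 mm above its floor, against the rear supports, under 0.3 rad from upright and within 0.35 rad of square to it (all of step 3 and value of joint stage between -0.04 and 0.04 rad and value of joint plunger below 0.002 m and x of card_centre in the frame of slot above 0 m and angle between card_centre's own z axis and vertical below 0.3 rad and angle between the x axis of card_centre and the x axis of slot, either way round below 0.35 rad and linear speed of card below 0.02 m/s); the robot touches nothing.
It fails at once if a short card is moved more than 15 mm (distance of any of short_a, short_b from where it was at the start of the episode above 0.015 m).
It fails at once if the bottle or the cup is moved more than 15 mm (distance of any of dropper, beaker from where it was at the start of the episode above 0.015 m).
It also fails if it takes over 64 s, if anything falls off the work surface, if the arm or the gripper's body presses on something with over 40 N, if the wrist force passes 120 N, or if a joint passes its speed limit or range.

## Robot

A 7-joint arm with a two-finger parallel gripper is mounted at the origin on the work surface. World frame = base frame: x ahead of the robot, y to its left, z up, the work surface at z = 0. Lengths are in m, angles in rad, forces in N, time in s.
With the tool pointing down it reaches from about 0.4 to 0.85 m from the base axis. Payload 10.4 kg.
Tool frame: the origin (TCP) lies between the finger pads; the fingertips stand manip.finger_overhang ahead of it and the grasp point (between the pads) lies 11 mm behind it (manip.finger_overhang is the distance from the TCP to the fingertips, in m); x points along the fingers, z is the direction in which the jaws open and shut, and the axes are right-handed (so a half turn about x gives the same grasp; the last joint's range is limited). The gripper opens to 85 mm and grips with 20 to 120 N. Pads are 22 mm wide; open, the fingers measure 114 mm over their backs; the gripper's body (76 mm by 85 mm) begins 54 mm behind the grasp point. The pads swing forward as they close: fully open they stand 13 mm farther back than shut.
Start: joints at [-1.231, 0.332, -0.065, 1.46, 0.022, 1.35, -0.088], TCP at [0.222, 0.584, 0.239] pointing down, gripper open.
Joint ranges: [-2.6, 2.6], [-0.5, 2.12], [-1.47, 1.34], [0.16, 2.42], [-1.27, 4.41], [0.06, 2.06], [-2.6, 2.6]. Speed limits (rad/s): [2.22, 2.22, 2.79, 2.79, 3.14, 3.14, 3.14].

## Interface

Orientations are given as a unit quaternion [x, y, z, w].
In Python, from workcell import get_obs, camera, workorder, manip gives the robot as it stands. The module is installed in compiled form; this text tells all that it offers.
- The arm moves only by the tool play_rows, never from a script. Its argument "increments" is text: rows parted by semicolons, each of 4 numbers parted by spaces: the shift along the tool's x, y, z in m, then the turn about the tool's x in rad. A call has 1 to 20 rows; each row shifts and turns the pose as measured when the row begins, along the tool's axes as they then stand; what a row does not reach is not made up. A row lasts 1/10 s, in which the tool goes at most 50 mm and 8.59 degrees, less where a joint would pass 70% of its speed; a pose out of reach is approached as far as the arm can. A call is refused whole if a number of a shift passes 0.05 or a number of a turn 0.15, either way. A call with a gripper value outside its range is refused whole. "hand" is the gripper command: -1 is fully open, 1 is shut, values between are in proportion, set as the call begins (left out, the last holds). The fingers move at their own pace and stop on an object; "squeeze" is the grip in N (left out, the last holds). Time passes only in rows, so rows that do not move let the fingers close. It gives the time, the measured TCP pose, the force and the opening at its end, in the units of the state.
- get_obs(): the state, without advancing time (a new reading comes with each control period).
- camera(name): name is "side" or "top" or "wrist"; returns a dict with "img" (480x640x3 uint8, blue, green, red), "fov_y" (degrees; the focal length in pixels is half the picture's height over the tangent of half this angle, whatever the lens; pixels are square), "cx", "cy" (the principal point, pixels), "R" (3x3) and "t" (3): a world point X has camera coordinates R X + t; the wrist camera has in their place "tool_from_camera" (4x4, takes a point from camera to tool coordinates, whose origin is the TCP and whose axes are the tool frame's). Camera axes: x right, y down, z forward; pixel columns grow to the right and rows downward; lengths in m; the calibration is good to about 2 mm. The wrist camera is an equidistant fisheye: a pixel r from the principal point sees the ray r / f radians off the axis. A picture is of the moment at which its call begins: read the wrist's pose just before it. There is no depth.
- workorder.hand_in(): hands the job in, once; it reports no verdict.
The state is a dict: "clock": time; "joint_pos": joint angles; "joint_velocities": joint speeds; "tau": joint torques, N m; "position": TCP position; "ee_rot": TCP orientation; "ft_force": force on the tool from outside, world axes, zero at the start; "torque": the same for the moment, N m; "grip_width": opening from 0.0 (shut) to 1.0 (fully open).
Only numpy, scipy, OpenCV 4.12 (cv2) and the standard library are available. Lean on these libraries where they do the work, as an engineer would, in place of code of your own. Each camera call takes 0.05 s, during which the arm holds its last target.

## Working session

There is one attempt and no reset: what is moved stays moved. The work goes in short steps, Python scripts to look and compute and a tool call to move; the robot and the scene stay as the last step left them, time stands still between calls to the robot, and variables do not carry over. Pictures are saved under pics/ and viewed, and the job is handed in when it is done.

Besides the shell and the picture viewer there is one more tool, called as name(argument=value, ...) on one line, values as JSON. play_rows: Moves the arm, as the interface text tells. Its arguments: {"type":"object","properties":{"increments":{"type":"string"},"hand":{"type":"number"},"squeeze":{"type":"number"}},"required":["increments"]}

```bash
mkdir -p pics; cat > h.py <<'E'
import numpy as np, cv2
from workcell import get_obs, camera, workorder, manip
from scipy.spatial.transform import Rotation as Ro
def snap(n,f):
    c=camera(n); cv2.imwrite('pics/'+f,c['img']); return c
def ray(c,u,v):
    f=240/np.tan(np.radians(c['fov_y'])/2)
    d=np.array([(u-c['cx'])/f,(v-c['cy'])/f,1]); R=np.array(c['R']);t=np.array(c['t'])
    return -R.T@t, R.T@d
def atz(c,u,v,z):
    o,d=ray(c,u,v); return o+d*(z-o[2])/d[2]
def proj(c,X):
    f=240/np.tan(np.radians(c['fov_y'])/2)
    p=np.array(c['R'])@np.array(X)+np.array(c['t']); return p[:2]/p[2]*f+[c['cx'],c['cy']]
def st():
    o=get_obs(); print('t',o['clock'],'p',np.round(o['position'],4)); R=Ro.from_quat(o['ee_rot']).as_matrix(); print(np.round(R,3)); print('q',np.round(o['joint_pos'],3),'F',np.round(o['ft_force'],2),'T',np.round(o['torque'],2),'w',o['grip_width']); return o,R
import pickle
E
python3 - <<'E'
from h import *
st(); print(manip.finger_overhang)
for n in('side','top','wrist'):
    c=snap(n,n+'0.png'); pickle.dump(c,open(n+'0.pkl','wb'))
    print(n,{k:np.round(v,3) for k,v in c.items() if k!='img'})
E
```

```text
t 0.0 p [0.2217 0.584  0.2385]
[[-0.    -0.935  0.355]
 [-0.001  0.355  0.935]
 [-1.    -0.    -0.001]]
q [-1.231  0.333 -0.065  1.461  0.022  1.35  -0.088] F [-0.4  -0.32 -0.1 ] T [ 0.07 -0.   -0.02] w 0.9980368882057014
0.008
side {'fov_y': np.float64(56.407), 'cx': np.float64(315.441), 'cy': np.float64(236.871), 'R': array([[-0.917, -0.398,  0.009],
       [-0.284,  0.639, -0.715],
       [ 0.278, -0.658, -0.7  ]]), 't': array([0.546, 0.231, 0.886])}
top {'fov_y': np.float64(44.912), 'cx': np.float64(314.837), 'cy': np.float64(231.501), 'R': array([[-0.004, -1.   , -0.002],
       [-0.986,  0.004, -0.166],
       [ 0.166,  0.001, -0.986]]), 't': array([0.033, 0.579, 1.064])}
wrist {'fov_y': np.float64(65.706), 'cx': np.float64(324.446), 'cy': np.float64(243.286), 'tool_from_camera': array([[ 0.   , -0.302,  0.953, -0.135],
       [ 0.   , -0.953, -0.302,  0.078],
       [ 1.   ,  0.   , -0.   , -0.001],
       [ 0.   ,  0.   ,  0.   ,  1.   ]])}
```

View pics/top0.png

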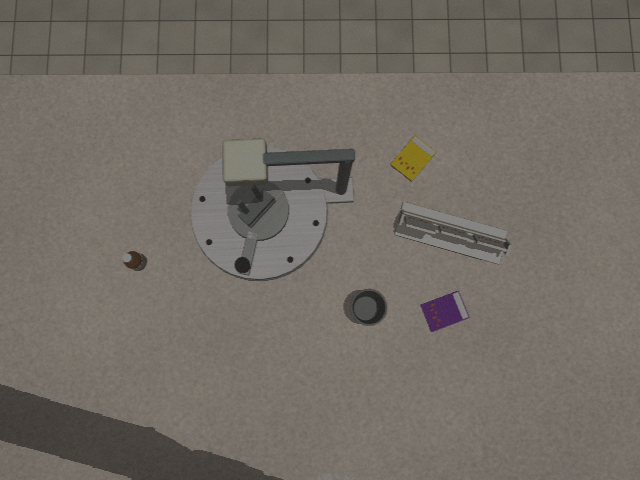

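View pics/side0.png

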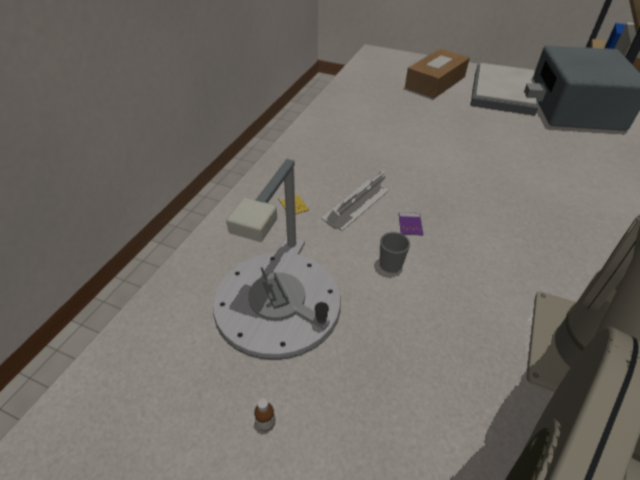

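View pics/wrist0.png

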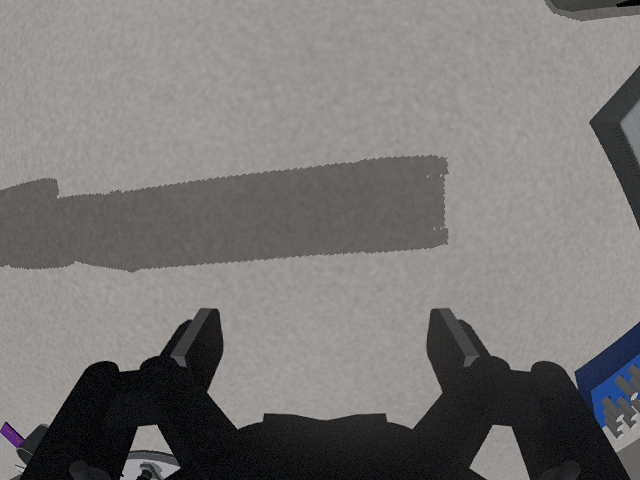

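```bash
python3 - <<'E'
from h import *
a=cv2.imread('pics/top0.png')
cv2.imwrite('pics/t_a.png',cv2.resize(a[130:290,175:365],None,fx=4,fy=3.75,interpolation=2))
cv2.imwrite('pics/t_b.png',cv2.resize(a[190:275,385:520],None,fx=5.5,fy=5.5,interpolation=2))
b=cv2.imread('pics/side0.png')
cv2.imwrite('pics/s_b.png',cv2.resize(b[160:235,310:400],None,fx=7,fy=7,interpolation=2))
E
```

```text
(no output)
```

View pics/t_a.png

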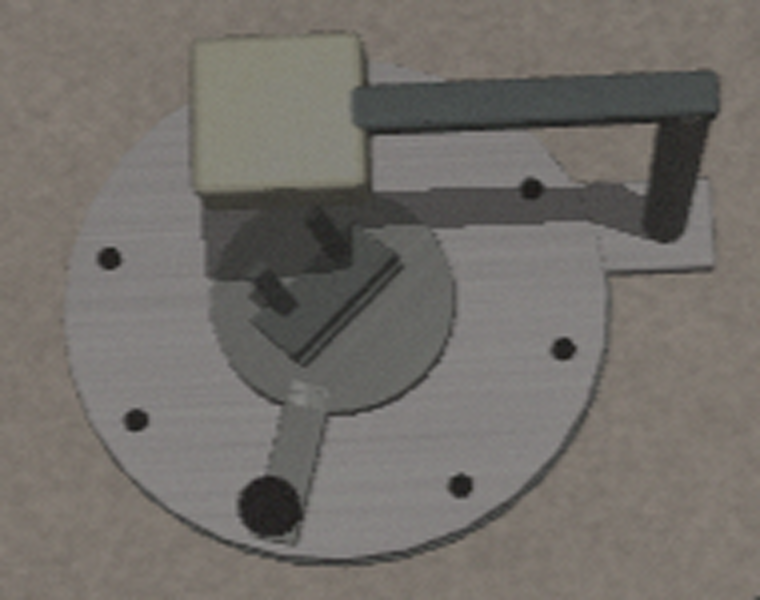

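View pics/t_b.png

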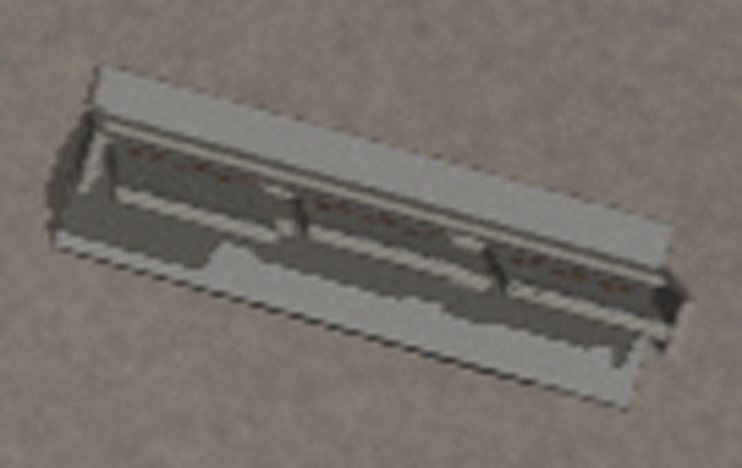

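View pics/s_b.png

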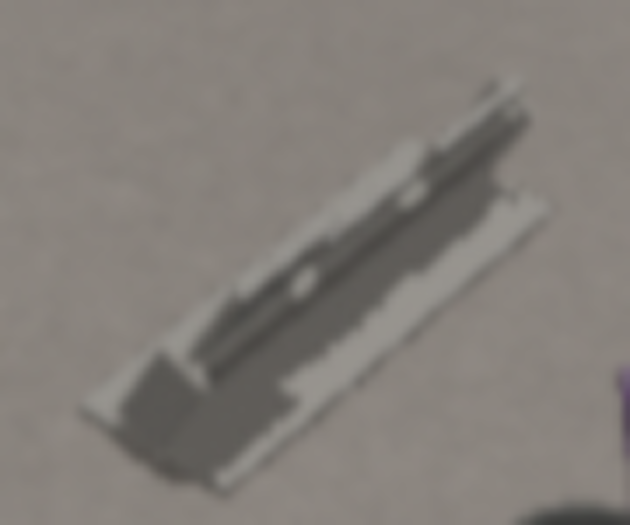

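```bash
python3 - <<'E'
from h import *
from scipy.optimize import least_squares
c=pickle.load(open('top0.pkl','rb'))
P=lambda x,y:(175+(x+.5)/4-.5,130+(y+.5)/3.75-.5)
H=np.array([atz(c,*P(*h),.02)[:2] for h in [(109,258),(136,420),(460,485),(563,348),(530,188)]])
print(H)
s=least_squares(lambda p:np.hypot(*(H-p[:2]).T)-.115,[.65,.13]).x
print('axis',s,np.hypot(*(H-s).T), np.degrees(np.arctan2(*(H-s).T[::-1])))
k=atz(c,*P(270,505),.076); d=k[:2]-s; print('knob top',k,np.hypot(*d),np.degrees(np.arctan2(d[1],d[0])))
# lamp top corners z .251
L=[atz(c,*P(*h),.251)[:2] for h in [(192,40),(358,34),(368,185),(198,192)]]; print(np.array(L),np.mean(L,axis=0)-s)
print('col base',atz(c,*P(665,225),.01)-np.r_[s,0], 'col', atz(c,*P(697,108),.235)-np.r_[s,0])
# rack
Q=lambda x,y:(385+(x+.5)/5.5-.5,190+(y+.5)/5.5-.5)
for n,p,z in [('rearL',(100,68),.0),('rearR',(672,230),.0),('frR',(630,405),0),('frL',(52,240),0),('footL',(113,192),.013),('footR',(665,335),.013)]:
    print(n,atz(c,*Q(*p),z))
for n,u in [('cup',(366,306)),('drop',(134,260)) ]: print(n,atz(c,*u,.075))
E
```

```text
[[0.65098929 0.25427472]
 [0.56427816 0.23858763]
 [0.52946879 0.07978012]
 [0.60163729 0.02931078]
 [0.68819793 0.04541434]]
axis [0.62614884 0.14189189] [0.11509539 0.11479567 0.11491259 0.11521858 0.11470836] [  77.53607408  122.61310837 -147.28142068 -102.28294222  -57.25308804]
knob top [0.51319442 0.16505966 0.076     ] 0.1153058770857593 168.40897640168478
[[0.69364809 0.177422  ]
 [0.69602121 0.11089542]
 [0.62949857 0.10622634]
 [0.6267472  0.17354283]] [0.03532993 0.00012976]
col base [ 0.04399305 -0.16398836  0.01      ] col [ 0.04127993 -0.16743125  0.235     ]
rearL [ 0.64654003 -0.14700702  0.        ]
rearR [ 0.58547784 -0.35296407  0.        ]
frR [ 0.52168656 -0.33411806  0.        ]
frL [ 0.58273654 -0.12773284  0.        ]
footL [ 0.59801766 -0.14836641  0.013     ]
footR [ 0.54530616 -0.34390236  0.013     ]
cup [ 0.43579726 -0.06264151  0.075     ]
drop [0.52212854 0.36582097 0.075     ]
```

```bash
cat >> h.py <<'E'
AX=np.array([.6261,.1419]); YAW=np.radians(2.65)
def rd(x,y): # reader->world
    c,s=np.cos(YAW),np.sin(YAW); return AX+np.array([c*x-s*y,s*x+c*y])
def zang(R): return np.degrees(np.arctan2(R[1,2],R[0,2]))
def plan(P,za,n,p0=None,za0=None,gain=1.0):
    """rows from current pose to P with jaw angle za (deg)"""
    o=get_obs();R=Ro.from_quat(o['ee_rot']).as_matrix()
    p0=np.array(o['position']) if p0 is None else np.array(p0)
    a0=zang(R) if za0 is None else za0
    d=(np.array(P)-p0)/n; da=(za-a0)/n; rows=[]
    for i in range(n):
        a=np.radians(a0+da*i); z=np.array([np.cos(a),np.sin(a),0]);x=np.array([0,0,-1.]);y=np.cross(z,x)
        rows.append('%.3f %.3f %.3f %.3f'%(d@x,d@y,d@z,-np.radians(da)))
    print('; '.join(rows))
E
python3 - <<'E'
from h import *
plan([.5137,.1665,.15],92.65,13)
E
```

```text
0.007 -0.032 -0.022 -0.031; 0.007 -0.032 -0.023 -0.031; 0.007 -0.031 -0.024 -0.031; 0.007 -0.030 -0.025 -0.031; 0.007 -0.029 -0.026 -0.031; 0.007 -0.029 -0.027 -0.031; 0.007 -0.028 -0.028 -0.031; 0.007 -0.027 -0.029 -0.031; 0.007 -0.026 -0.029 -0.031; 0.007 -0.025 -0.030 -0.031; 0.007 -0.024 -0.031 -0.031; 0.007 -0.023 -0.032 -0.031; 0.007 -0.022 -0.032 -0.031
```

play_rows(increments="0.007 -0.032 -0.022 -0.031; 0.007 -0.032 -0.023 -0.031; 0.007 -0.031 -0.024 -0.031; 0.007 -0.030 -0.025 -0.031; 0.007 -0.029 -0.026 -0.031; 0.007 -0.029 -0.027 -0.031; 0.007 -0.028 -0.028 -0.031; 0.007 -0.027 -0.029 -0.031; 0.007 -0.026 -0.029 -0.031; 0.007 -0.025 -0.030 -0.031; 0.007 -0.024 -0.031 -0.031; 0.007 -0.023 -0.032 -0.031; 0.007 -0.022 -0.032 -0.031", hand=-1)

```text
clock: 1.45
position: [0.5219, 0.1568, 0.1416]
ee_rot: [-0.516, 0.484, 0.518, 0.482]
ft_force: [0.7, 0.1, 1.0]
grip_width: 0.998
```

```bash
cat >> h.py <<'E'
def wpix(c,o,X):
    R=Ro.from_quat(o['ee_rot']).as_matrix(); pt=R.T@(np.array(X)-np.array(o['position']))
    T=np.linalg.inv(np.array(c['tool_from_camera'])); p=T[:3,:3]@pt+T[:3,3]
    f=240/np.tan(np.radians(c['fov_y'])/2); rr=np.hypot(p[0],p[1]); th=np.arctan2(rr,p[2])
    return np.array([c['cx'],c['cy']])+p[:2]/rr*f*th
def wray(c,o,u,v):
    f=240/np.tan(np.radians(c['fov_y'])/2); q=np.array([u-c['cx'],v-c['cy']]); r=np.hypot(*q); th=r/f
    d=np.r_[q/r*np.sin(th),np.cos(th)]; T=np.array(c['tool_from_camera']); R=Ro.from_quat(o['ee_rot']).as_matrix()
    return R@T[:3,3]+np.array(o['position']), R@T[:3,:3]@d
def watz(c,o,u,v,z):
    a,d=wray(c,o,u,v); return a+d*(z-a[2])/d[2]
E
python3 - <<'E'
from h import *
o,R=st(); print(zang(R)); c=snap('wrist','w1.png'); pickle.dump((c,o),open('w1.pkl','wb'))
print('knobtop px',wpix(c,o,[.5137,.1665,.076]))
E
```

```text
t 1.45 p [0.5219 0.1568 0.1416]
[[-0.004 -0.998 -0.068]
 [-0.    -0.068  0.998]
 [-1.     0.004  0.   ]]
q [-0.58   0.236  0.234  1.805 -0.062  1.111  1.314] F [0.65 0.11 0.98] T [ 0.07 -0.04  0.05] w 0.9975859377401826
93.89056972111248
knobtop px [342.66635919 256.18541877]
```

View pics/w1.png

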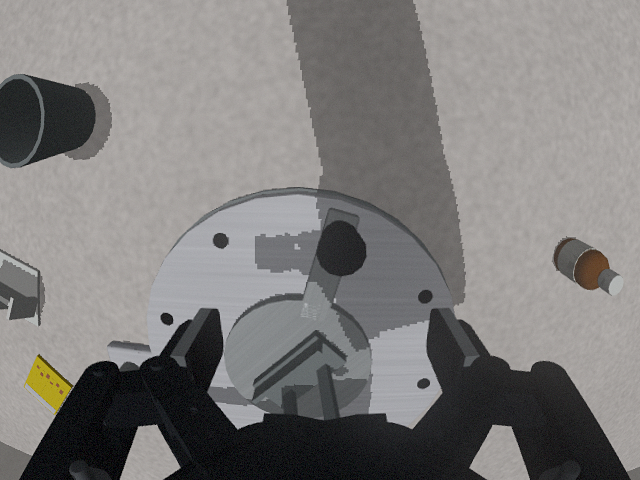

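```bash
python3 - <<'E'
from h import *
c,o=pickle.load(open('w1.pkl','rb'))
print(watz(c,o,341.5,248,.076))
for h in [(221,240),(167,319),(426,297),(424,384)]: 
    w=watz(c,o,*h,.02); d=w[:2]-AX; print(w,np.hypot(*d),np.degrees(np.arctan2(d[1],d[0])))
plan([.5137,.1665,.10],92.65,3)
E
python3 -c "
import cv2;a=cv2.imread('pics/w1.png');cv2.imwrite('pics/w1c.png',cv2.resize(a[180:340,200:460],None,fx=3,fy=3,interpolation=2))"
```

```text
[0.50883176 0.16542749 0.076     ]
[0.52684047 0.08016235 0.02      ] 0.11689307705603355 -148.1191262597057
[0.59962212 0.0293883  0.02      ] 0.1155852975321722 -103.2427116868219
[0.56280029 0.23918134 0.02      ] 0.11606253203847179 123.05153138539397
[0.64971598 0.25455002 0.02      ] 0.11509883023351976 78.15996347977105
0.014 0.003 0.006 0.005; 0.014 0.003 0.006 0.005; 0.014 0.003 0.006 0.005
```

View pics/w1c.png

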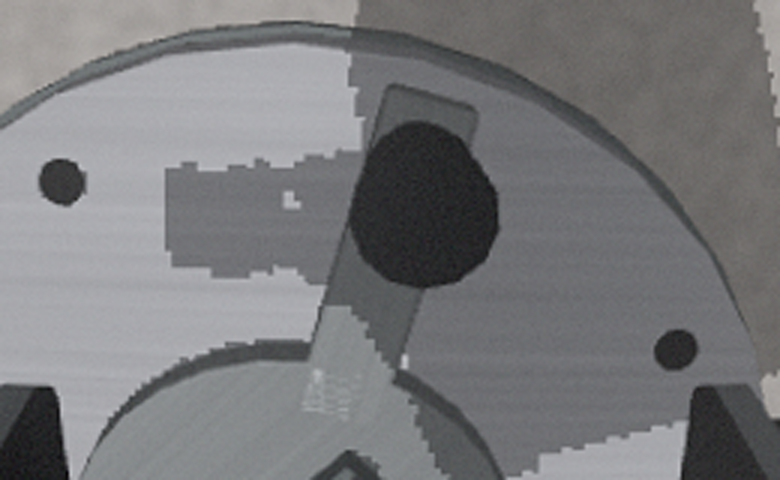

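play_rows(increments="0.014 0.003 0.003 0.005; 0.014 0.002 0.003 0.005; 0.014 0.002 0.002 0.005; 0.014 0 0 0; 0.010 0 0 0; 0 0 0 0")

```text
clock: 2.1
position: [0.516, 0.1563, 0.0697]
ee_rot: [-0.51, 0.492, 0.511, 0.487]
ft_force: [0.7, -0.5, 0.2]
grip_width: 1.0
```

```bash
python3 - <<'E'
from h import *
o,R=st(); plan([.5128,.1662,.055],92.65,2)
E
```

```text
t 2.1 p [0.516  0.1563 0.0697]
[[-0.005 -0.999 -0.043]
 [-0.005 -0.043  0.999]
 [-1.     0.006 -0.005]]
q [-0.577  0.314  0.227  1.879 -0.081  0.965  1.3  ] F [ 0.66 -0.47  0.21] T [-0.   -0.02 -0.05] w 0.9998815128366457
0.007 0.001 0.005 -0.002; 0.007 0.001 0.005 -0.002
```

play_rows(increments="0.005 0.001 0.005 0; 0.005 0.001 0.005 0; 0.003 0.001 0 0; 0 0 0 0")

```text
clock: 2.5
position: [0.5125, 0.1686, 0.0567]
ee_rot: [-0.511, 0.491, 0.511, 0.487]
ft_force: [0.0, -0.2, -0.2]
grip_width: 1.001
```

```bash
python3 - <<'E'
from h import *
o,R=st(); plan([.5128,.1662,.055],92.65,1); c=snap('wrist','w2.png')
E
```

```text
t 2.5 p [0.5125 0.1686 0.0567]
[[-0.004 -0.999 -0.044]
 [-0.004 -0.044  0.999]
 [-1.     0.004 -0.004]]
q [-0.592  0.331  0.218  1.888 -0.085  0.937  1.28 ] F [ 0.05 -0.18 -0.19] T [-0.02  0.04 -0.02] w 1.0013381196788496
0.002 -0.000 -0.002 -0.002
```

View pics/w2.png

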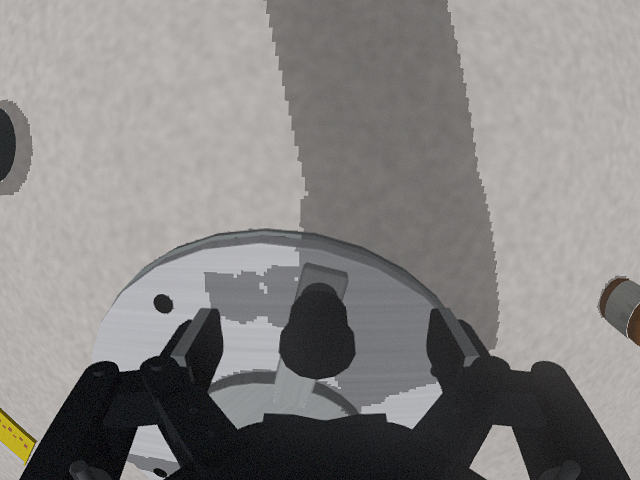

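play_rows(increments="0 0 -0.003 0; 0 0 0 0; 0 0 0 0; 0 0 0 0; 0 0 0 0; 0 0 0 0", hand=1, squeeze=70)

```text
clock: 3.15
position: [0.5135, 0.1651, 0.0583]
ee_rot: [0.511, -0.49, -0.511, -0.488]
ft_force: [-0.5, 0.0, -0.7]
grip_width: 0.297
```

```bash
python3 - <<'E'
from h import *
o,R=st(); c=snap('wrist','w3.png')
E
```

```text
t 3.15 p [0.5135 0.1651 0.0583]
[[-0.002 -0.999 -0.043]
 [-0.003 -0.043  0.999]
 [-1.     0.002 -0.003]]
q [-0.587  0.328  0.22   1.889 -0.085  0.938  1.286] F [-0.48  0.04 -0.67] T [ 0.02  0.01 -0.01] w 0.29736004181629755
```

View pics/w3.png

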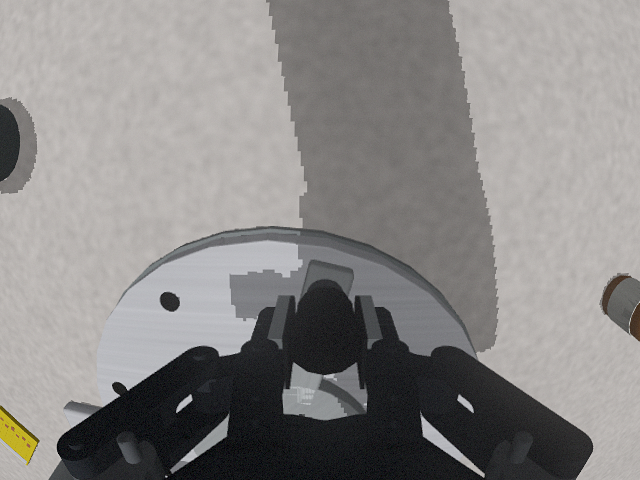

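play_rows(increments="0 0 0 0; -0.005 0 0 0; -0.005 0 0 0; -0.004 0 0 0; -0.002 0 0 0; 0 0 0 0")

```text
clock: 3.8
position: [0.5132, 0.1644, 0.0738]
ee_rot: [0.511, -0.491, -0.51, -0.487]
ft_force: [3.2, 0.5, -9.4]
grip_width: 0.301
```

```bash
python3 - <<'E'
from h import *
o,R=st(); c=snap('wrist','w4.png')
cv2.imwrite('pics/w4.png',cv2.resize(c['img'][220:420,200:460],None,fx=3,fy=3,interpolation=2))
E
```

```text
t 3.8 p [0.5132 0.1644 0.0738]
[[-0.003 -0.999 -0.043]
 [-0.004 -0.043  0.999]
 [-1.     0.003 -0.004]]
q [-0.59   0.306  0.223  1.879 -0.077  0.97   1.281] F [ 3.24  0.46 -9.37] T [ 0.13 -0.69  0.08] w 0.30059180035437066
```

View pics/w4.png

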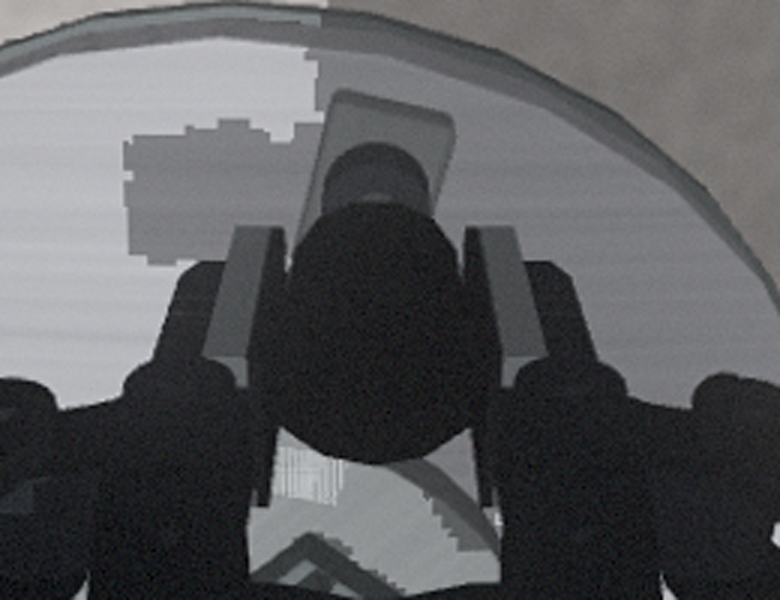

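play_rows(increments="0 -0.0016 0.0054 0.049; 0 -0.0016 0.0054 0.049; 0 -0.0016 0.0054 0.049; 0 -0.0016 0.0054 0.049; 0 -0.0016 0.0054 0.049; 0 -0.0016 0.0054 0.049; 0 -0.0016 0.0054 0.049; 0 -0.0016 0.0054 0.049")

```text
clock: 4.65
position: [0.5304, 0.2053, 0.0709]
ee_rot: [-0.403, 0.585, 0.401, 0.578]
ft_force: [3.9, -0.2, -7.5]
grip_width: 0.294
```

```bash
cat >> h.py <<'E'
def arc():
    o,R=st(); d=np.array(o['position'])[:2]-AX; a=np.degrees(np.arctan2(d[1],d[0])); print('rad',np.hypot(*d),'ang',a,'jaw',zang(R),'jaw-ang',zang(R)-a)
E
python3 - <<'E'
from h import *
arc()
E
```

```text
t 4.65 p [0.5304 0.2053 0.0709]
[[-0.007 -0.935  0.354]
 [-0.007  0.354  0.935]
 [-1.     0.004 -0.009]]
q [-0.68   0.374  0.273  1.801 -0.113  0.991  0.847] F [ 3.86 -0.24 -7.53] T [ 0.08 -0.6   0.26] w 0.294281817716293
rad 0.11478364143510972 ang 146.4627804838511 jaw 69.2643335591289 jaw-ang -77.1984469247222
```

play_rows(increments="-0.0008 -0.0016 0.0054 0.049; -0.0005 -0.0016 0.0054 0.049; -0.0005 -0.0016 0.0054 0.049; -0.0005 -0.0016 0.0054 0.049; -0.0005 -0.0016 0.0054 0.049; -0.0005 -0.0016 0.0054 0.049; 0 -0.0016 0.0054 0.049; 0 0 0.001 0")

```text
clock: 5.45
position: [0.5589, 0.2345, 0.0706]
ee_rot: [-0.295, 0.648, 0.291, 0.639]
ft_force: [2.7, -1.7, -7.6]
grip_width: 0.298
```

```bash
python3 - <<'E'
from h import *
arc(); c=snap('top','t5.png'); cv2.imwrite('pics/t5.png',cv2.resize(c['img'][130:290,175:365],None,fx=4,fy=3.75,interpolation=2))
c=snap('wrist','w5.png')
E
```

```text
t 5.45 p [0.5589 0.2345 0.0706]
[[-0.01  -0.754  0.656]
 [-0.011  0.656  0.754]
 [-1.     0.001 -0.015]]
q [-0.737  0.457  0.329  1.698 -0.161  1.028  0.501] F [ 2.68 -1.65 -7.58] T [-0.18 -0.72  0.16] w 0.2977331266300448
rad 0.11444425914047088 ang 125.97844827826096 jaw 48.9716724620541 jaw-ang -77.00677581620685
```

View pics/t5.png

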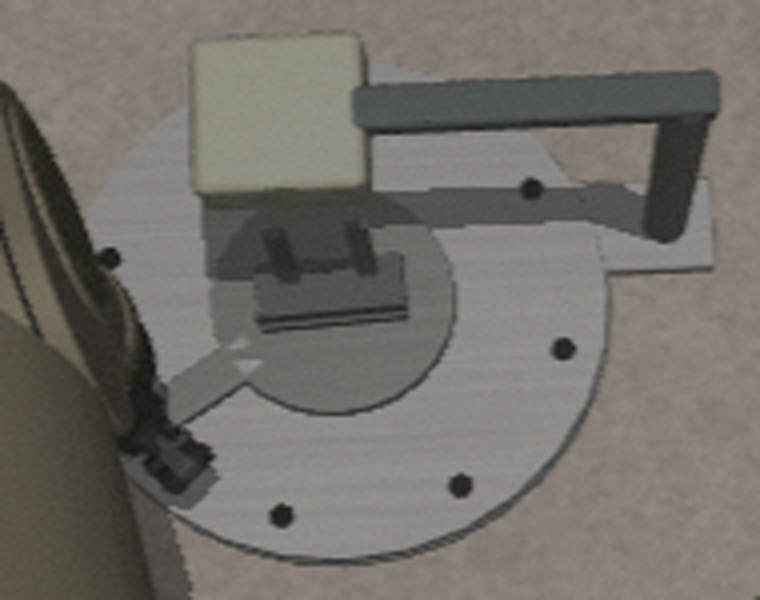

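View pics/w5.png

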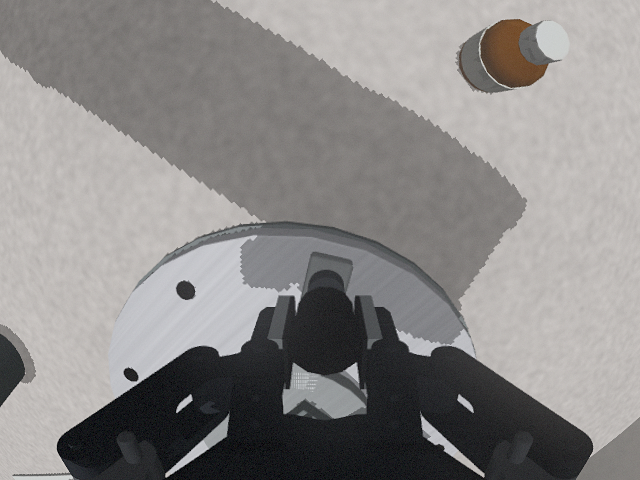

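play_rows(increments="0 -0.001 0.0032 0.029; 0 -0.001 0.0032 0.029; 0 0 0 0; 0 0 0 0")

```text
clock: 5.95
position: [0.5641, 0.238, 0.0703]
ee_rot: [-0.276, 0.657, 0.272, 0.647]
ft_force: [1.6, 0.2, -7.9]
grip_width: 0.301
```

```bash
python3 - <<'E'
from h import *
arc(); 
E
```

```text
t 5.95 p [0.5641 0.238  0.0703]
[[-0.011 -0.714  0.7  ]
 [-0.01   0.7    0.714]
 [-1.     0.001 -0.015]]
q [-0.743  0.471  0.339  1.68  -0.171  1.035  0.448] F [ 1.61  0.19 -7.85] T [ 0.08 -0.59  0.23] w 0.30064547231875016
rad 0.11433550846683516 ang 122.83553412769288 jaw 45.599226704281094 jaw-ang -77.23630742341179
```

play_rows(increments="0.003 0 0 0; 0.003 0 0 0; 0.003 0 0 0; 0.002 0 0 0; 0 0 0 0")

```text
clock: 6.45
position: [0.5642, 0.2381, 0.059]
ee_rot: [-0.276, 0.656, 0.273, 0.647]
ft_force: [1.9, -0.8, -4.9]
grip_width: 0.297
```

```bash
python3 - <<'E'
from h import *
arc(); 
E
```

```text
t 6.45 p [0.5642 0.2381 0.059 ]
[[-0.01  -0.715  0.699]
 [-0.009  0.699  0.715]
 [-1.     0.001 -0.014]]
q [-0.74   0.484  0.335  1.688 -0.177  1.013  0.452] F [ 1.89 -0.76 -4.89] T [ 0.09 -0.48  0.26] w 0.29696844147797435
rad 0.11436184515744109 ang 122.76604294487248 jaw 45.63789868083789 jaw-ang -77.12814426403459
```

play_rows(increments="0 0 0 0; 0 0 0 0; 0 0 0 0; 0 0 0 0; -0.02 0 0 0; -0.04 0 0 0; -0.04 0 0 0; -0.04 -0.01 0 0; -0.02 0 0 0", hand=-1)

```text
clock: 7.35
position: [0.5712, 0.232, 0.2235]
ee_rot: [-0.275, 0.658, 0.273, 0.645]
ft_force: [0.8, -0.2, -0.2]
grip_width: 1.0
```

```bash
python3 - <<'E'
from h import *
o,R=st(); c=snap('wrist','w6.png'); pickle.dump((c,o),open('w6.pkl','wb'))
c=snap('side','s6.png'); cv2.imwrite('pics/s6.png',cv2.resize(c['img'][220:360,200:360],None,fx=4.5,fy=4,interpolation=2))
plan([.56,-.08,.22],73.5,8)
E
```

```text
t 7.35 p [0.5712 0.232  0.2235]
[[-0.016 -0.714  0.7  ]
 [-0.011  0.7    0.714]
 [-1.     0.004 -0.019]]
q [-0.755  0.344  0.376  1.509 -0.123  1.332  0.428] F [ 0.79 -0.19 -0.25] T [ 0.02 -0.06  0.05] w 1.0003269363618408
0.000 -0.026 -0.029 -0.061; 0.000 -0.025 -0.031 -0.061; 0.000 -0.023 -0.032 -0.061; 0.000 -0.021 -0.033 -0.061; 0.000 -0.019 -0.034 -0.061; 0.000 -0.017 -0.036 -0.061; 0.000 -0.014 -0.036 -0.061; 0.000 -0.012 -0.037 -0.061
```

View pics/w6.png

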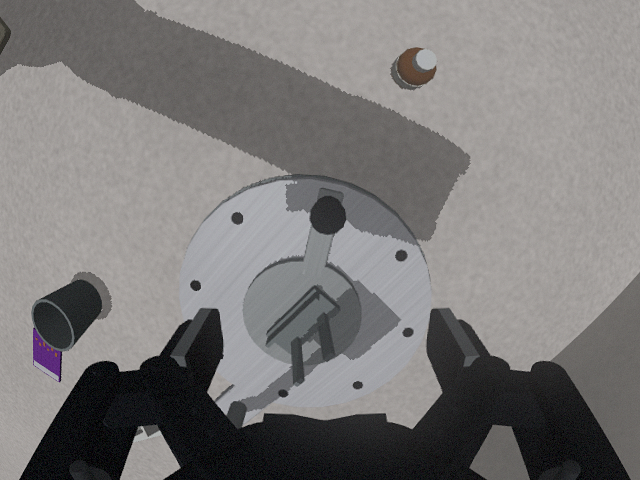

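View pics/s6.png

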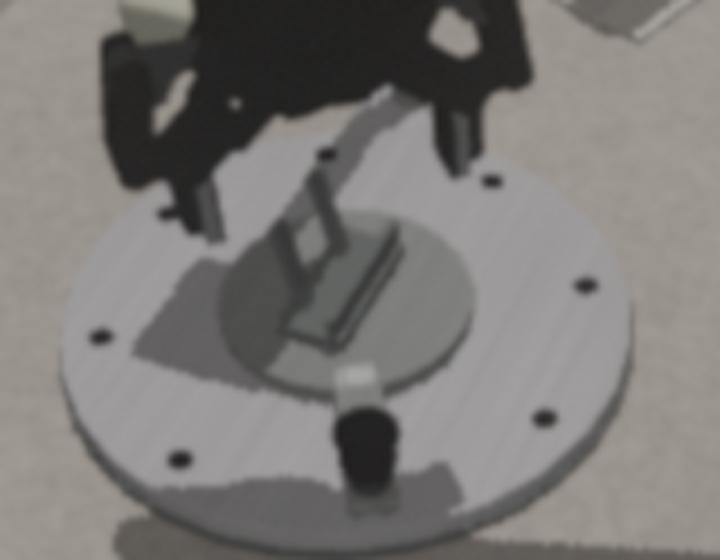

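```bash
python3 - <<'E'
from h import *
plan([.48,.1,.22],60,4)
plan([.55,-.17,.19],73.5,7,p0=[.48,.1,.22],za0=60)
E
```

```text
0.001 -0.007 -0.040 -0.062; 0.001 -0.005 -0.040 -0.062; 0.001 -0.002 -0.040 -0.062; 0.001 0.001 -0.040 -0.062
0.004 -0.028 -0.028 -0.034; 0.004 -0.027 -0.029 -0.034; 0.004 -0.026 -0.030 -0.034; 0.004 -0.025 -0.031 -0.034; 0.004 -0.024 -0.032 -0.034; 0.004 -0.023 -0.033 -0.034; 0.004 -0.022 -0.033 -0.034
```

play_rows(increments="0.001 -0.007 -0.040 -0.062; 0.001 -0.005 -0.040 -0.062; 0.001 -0.002 -0.040 -0.062; 0.001 0.001 -0.040 -0.062; 0.004 -0.028 -0.028 -0.034; 0.004 -0.027 -0.029 -0.034; 0.004 -0.026 -0.030 -0.034; 0.004 -0.025 -0.031 -0.034; 0.004 -0.024 -0.032 -0.034; 0.004 -0.023 -0.033 -0.034; 0.004 -0.022 -0.033 -0.034; 0 0 0 0; 0 0 0 0")

```text
clock: 8.75
position: [0.5484, -0.1799, 0.1834]
ee_rot: [-0.428, 0.569, 0.434, 0.551]
ft_force: [-0.6, -0.4, 0.2]
grip_width: 1.005
```

```bash
python3 - <<'E'
from h import *
o,R=st(); print(zang(R)); c=snap('wrist','w7.png'); pickle.dump((c,o),open('w7.pkl','wb'))
c=snap('top','t7.png')
E
```

```text
t 8.75 p [ 0.5484 -0.1799  0.1834]
[[-0.025 -0.966  0.256]
 [-0.009  0.256  0.967]
 [-1.     0.022 -0.015]]
q [-0.273  0.31   0.61   1.676 -0.169  1.234  1.686] F [-0.62 -0.43  0.15] T [ 0.09 -0.   -0.  ] w 1.0047450482099214
75.15723568958482
```

View pics/w7.png

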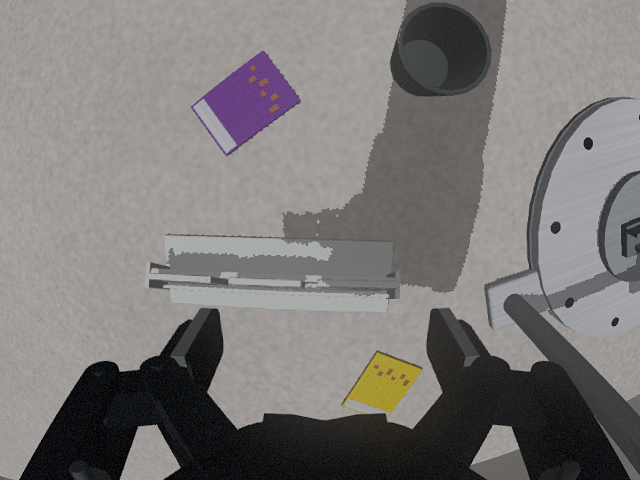

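```bash
python3 - <<'E'
from h import *
a=cv2.imread('pics/w7.png'); cv2.imwrite('pics/w7c.png',cv2.resize(a[225:320,140:410],None,fx=2.95,fy=5.9,interpolation=2))
E
```

```text
(no output)
```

View pics/w7c.png

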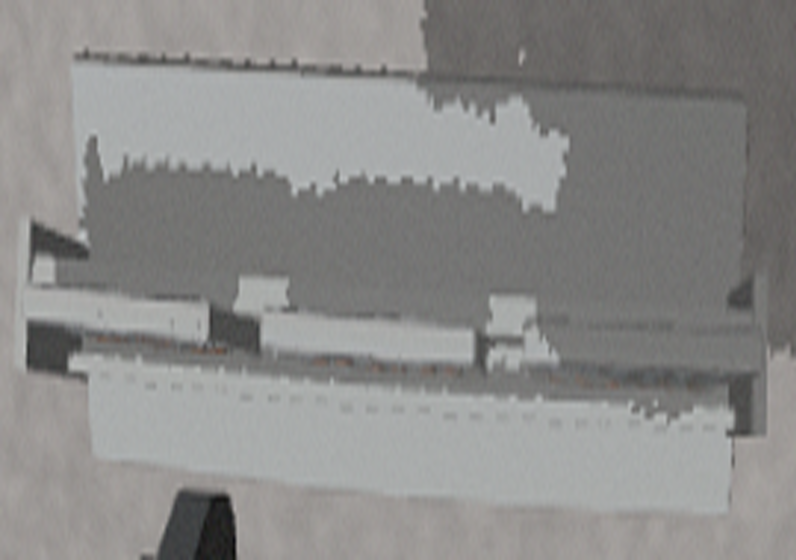

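play_rows(increments="0 0.045 0 0; 0 0.045 0 0; 0 0.045 0 0.02; 0 0 0 0")

```text
clock: 9.25
position: [0.413, -0.1387, 0.1832]
ee_rot: [-0.424, 0.573, 0.432, 0.552]
ft_force: [-0.9, 0.2, 1.3]
grip_width: 1.004
```

```bash
python3 - <<'E'
from h import *
o,R=st(); print(zang(R)); c=snap('wrist','w8.png'); pickle.dump((c,o),open('w8.pkl','wb'))
a=c['img']; cv2.imwrite('pics/w8c.png',cv2.resize(a[330:480,100:440],None,fx=2.3,fy=3.5,interpolation=2))
c=snap('top','t8.png'); cv2.imwrite('pics/t8c.png',cv2.resize(c['img'][190:275,385:520],None,fx=5.5,fy=5.5,interpolation=2))
pickle.dump(c,open('t8.pkl','wb'))
E
```

```text
t 9.25 p [ 0.413  -0.1387  0.1832]
[[-0.03  -0.963  0.266]
 [-0.01   0.267  0.964]
 [-1.     0.026 -0.017]]
q [-0.403 -0.065  0.598  2.016  0.055  1.207  1.474] F [-0.85  0.22  1.28] T [-0.   -0.05  0.03] w 1.004067388462333
74.5494782349515
```

View pics/w8.png

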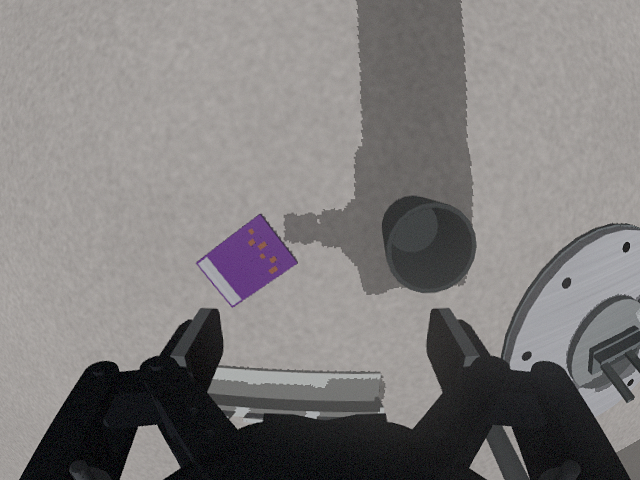

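View pics/t8c.png

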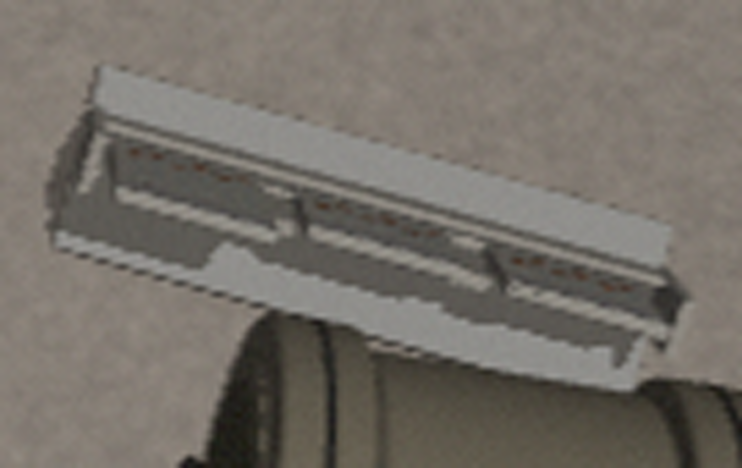

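```bash
python3 - <<'E'
from h import *
c=pickle.load(open('t8.pkl','rb'))
Q=lambda x,y:(385+(x+.5)/5.5-.5,190+(y+.5)/5.5-.5)
yw=np.radians(-16.5); ex=np.array([np.cos(yw),np.sin(yw)]); ey=np.array([-np.sin(yw),np.cos(yw)])
C=np.array([.584,-.2405])
for n,p in [('L',(194,215)),('M',(399,262)),('R',(588,312))]:
    for H in (.056,.080):
        z=.013+H*np.cos(np.radians(25)); w=atz(c,*Q(*p),z)[:2]-C
        print(n,H,'topx',w@ex,'y',w@ey,'-> foot x',w@ex+H*np.sin(np.radians(25)))
for n,p in [('Ld',(185,165)),('Md',(380,217)),('Rd',(570,272))]:
    w=atz(c,*Q(*p),.02)[:2]-C; print(n,w@ex,w@ey)
# ends of rack
b=cv2.imread('pics/side0.png')
cv2.imwrite('pics/s_c.png',cv2.resize(b[165:232,318:394],None,fx=10,fy=9,interpolation=cv2.INTER_LANCZOS4))
E
```

```text
L 0.056 topx -0.023704732731280778 y 0.06861256089634221 -> foot x -3.811007380160811e-05
L 0.08 topx -0.028420411016463434 y 0.07134870028994575 -> foot x 0.005389049922792523
M 0.056 topx -0.019870955109782266 y -0.0028717772118170247 -> foot x 0.0037956675476969043
M 0.08 topx -0.024663776587407888 y 0.0013027685255491148 -> foot x 0.00914568435184807
R 0.056 topx -0.01859448759430137 y -0.06898279701832682 -> foot x 0.005072135063177802
R 0.08 topx -0.023412994124351997 y -0.06347796673473727 -> foot x 0.01039646681490396
Ld 0.002478064554541377 0.07077525772024064
Md 0.003674150700214357 -0.0008294715239347066
Rd 0.0033123189825794703 -0.07056953749866303
```

View pics/s_c.png

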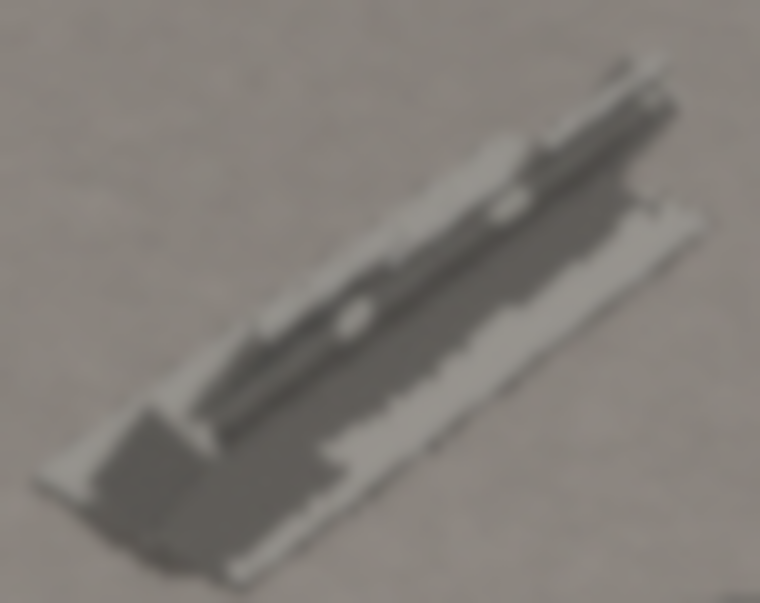

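```bash
cat >> h.py <<'E'
yw=np.radians(-16.5); EX=np.array([np.cos(yw),np.sin(yw)]); EY=np.array([-np.sin(yw),np.cos(yw)]); RC=np.array([.584,-.2405])
def rk(x,y): return RC+x*EX+y*EY
E
python3 - <<'E'
from h import *
print(rk(-.028,.0695))
plan([*rk(-.028,.0695),.115],73.5,5)
E
```

```text
[ 0.57689211 -0.1659096 ]
0.014 -0.032 0.003 0.004; 0.014 -0.032 0.003 0.004; 0.014 -0.032 0.004 0.004; 0.014 -0.032 0.004 0.004; 0.014 -0.032 0.004 0.004
```

play_rows(increments="0.005 -0.034 0.003 0.004; 0.010 -0.034 0.003 0.004; 0.016 -0.034 0.004 0.004; 0.018 -0.032 0.004 0.004; 0.018 -0.030 0.004 0.004; 0 0 0 0")

```text
clock: 9.95
position: [0.5935, -0.1627, 0.1094]
ee_rot: [-0.426, 0.572, 0.427, 0.555]
ft_force: [-1.1, 0.1, -0.4]
grip_width: 1.001
```

```bash
python3 - <<'E'
from h import *
o,R=st(); print(zang(R)); c=snap('wrist','w9.png'); pickle.dump((c,o),open('w9.pkl','wb'))
a=c['img']; cv2.imwrite('pics/w9c.png',cv2.resize(a[200:420,180:470],None,fx=2.7,fy=2.7,interpolation=2))
t=rk(.005-.0338,.0695); print('pred top mid',wpix(c,o,[*t,.0855]),[wpix(c,o,[*rk(.005-.0338,.0695+s*.028),.0855]) for s in(1,-1)])
plan([*rk(-.028,.0695),.077],73.5,2)
E
```

```text
t 9.95 p [ 0.5935 -0.1627  0.1094]
[[-0.02  -0.962  0.272]
 [-0.013  0.272  0.962]
 [-1.     0.016 -0.018]]
q [-0.281  0.475  0.604  1.651 -0.272  1.122  1.689] F [-1.14  0.1  -0.43] T [ 0.04  0.06 -0.01] w 1.0014018849488953
74.23980911755912
pred top mid [310.00661656 269.24856755] [array([370.79122877, 270.25370972]), array([250.22519204, 267.80271632])]
0.017 0.007 -0.004 0.006; 0.017 0.007 -0.004 0.006
```

View pics/w9c.png

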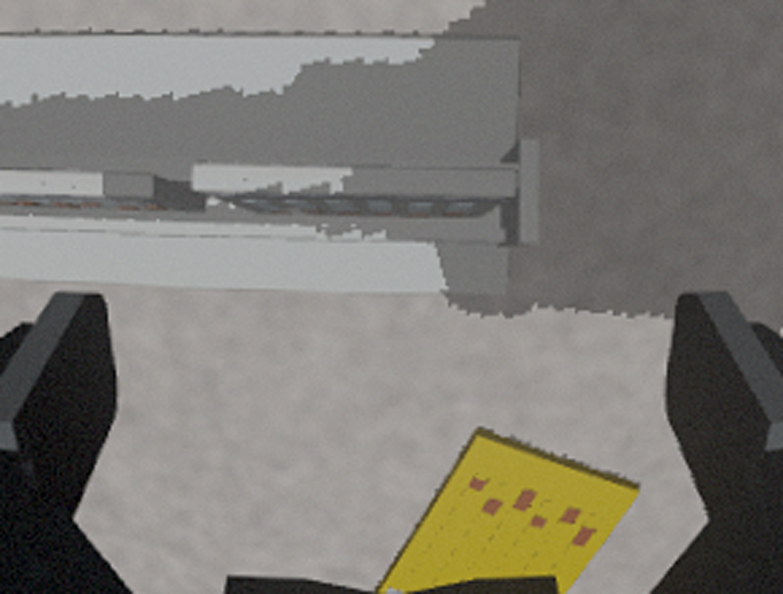

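play_rows(increments="0.006 0.012 -0.003 0.006; 0.006 0.007 -0.003 0.006; 0 0 0 0; 0 0 0 0")

```text
clock: 10.4
position: [0.5728, -0.1637, 0.1001]
ee_rot: [-0.424, 0.574, 0.423, 0.558]
ft_force: [1.0, 0.4, -0.5]
grip_width: 0.999
```

```bash
python3 - <<'E'
from h import *
o,R=st(); print(zang(R)); plan([*rk(-.031,.0695),.0755],73.5,2)
E
```

```text
t 10.4 p [ 0.5728 -0.1637  0.1001]
[[-0.018 -0.959  0.283]
 [-0.014  0.283  0.959]
 [-1.     0.013 -0.019]]
q [-0.293  0.442  0.611  1.716 -0.261  1.083  1.683] F [ 1.01  0.4  -0.52] T [ 0.03 -0.02  0.03] w 0.9986175409497154
73.57839481263034
0.012 -0.001 -0.000 0.001; 0.012 -0.001 -0.000 0.001
```

play_rows(increments="0.012 0 0 0; 0.009 0 0 0; 0 0 0 0; 0 0 0 0")

```text
clock: 10.8
position: [0.5734, -0.1637, 0.0785]
ee_rot: [-0.424, 0.573, 0.423, 0.559]
ft_force: [0.3, -1.5, -0.3]
grip_width: 1.0
```

```bash
python3 - <<'E'
from h import *
o,R=st(); print(zang(R)); plan([*rk(-.031,.0695),.0755],73.5,1)
c=snap('wrist','w10.png'); cv2.imwrite('pics/w10c.png',cv2.resize(c['img'][200:420,180:470],None,fx=2.7,fy=2.7,interpolation=2))
E
```

```text
t 10.8 p [ 0.5734 -0.1637  0.0785]
[[-0.015 -0.959  0.282]
 [-0.014  0.282  0.959]
 [-1.     0.011 -0.018]]
q [-0.283  0.469  0.599  1.733 -0.279  1.042  1.696] F [ 0.26 -1.51 -0.3 ] T [ 0.01 -0.01 -0.01] w 0.9999364889078511
73.61570924989843
0.003 -0.001 -0.001 0.002
```

View pics/w10c.png

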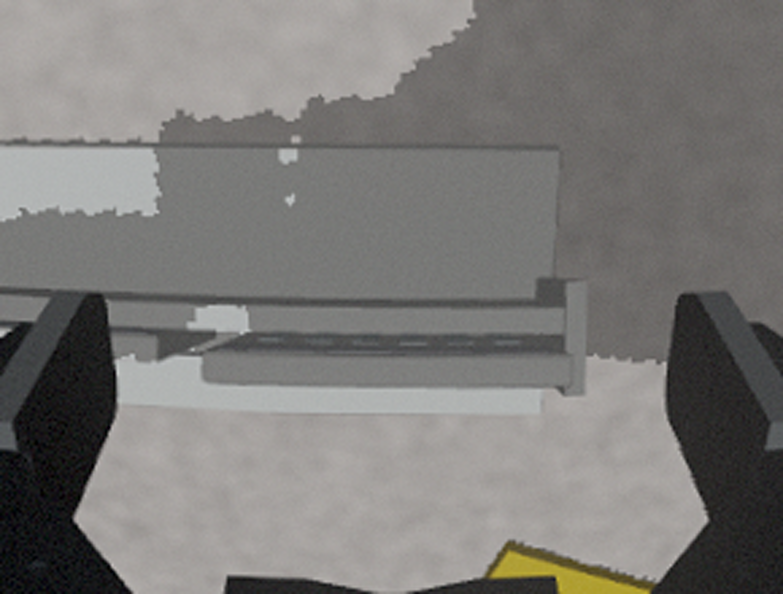

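```bash
python3 - <<'E'
from h import *
o=get_obs(); c=camera('wrist')
def q(x,y,z): return np.round((wpix(c,o,[*rk(x,y),z])-[180,200])*2.7)
s,k=np.sin(np.radians(25)),np.cos(np.radians(25))
for h in (0,38,60,68,80): print('tall h',h,[q(.003-h/1e3*s,.0695+e*.028,.013+h/1e3*k) for e in(-1,1)])
print('short top',[q(.003-.056*s,.0015+e*.028,.013+.056*k) for e in(-1,1)], 'foot',[q(.003,.0015+e*.028,.013) for e in(-1,1)])
print('front base edge',[q(-.035,e,0) for e in(0,.107)],'rear edge',[q(.035,e,0) for e in(0,.107)])
E
python3 - <<'E'
import cv2
a=cv2.imread('pics/w10.png'); cv2.imwrite('pics/w10d.png',cv2.resize(a[290:360,170:410],None,fx=3.3,fy=6,interpolation=2))
E
```

```text
tall h 0 [array([270., 327.]), array([515., 330.])]
tall h 38 [array([243., 341.]), array([536., 344.])]
tall h 60 [array([223., 351.]), array([553., 355.])]
tall h 68 [array([214., 355.]), array([560., 359.])]
tall h 80 [array([199., 363.]), array([572., 367.])]
short top [array([-118.,  327.]), array([160., 346.])] foot [array([ -5., 314.]), array([218., 326.])]
front base edge [array([ 96., 150.]), array([559., 154.])] rear edge [array([125., 404.]), array([540., 413.])]
```

View pics/w10d.png

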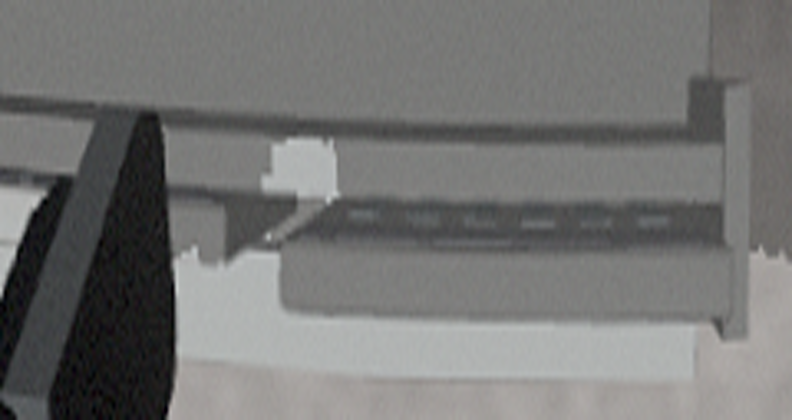

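play_rows(increments="0.003 0 0 0; 0 0 0 0; 0 0 0 0; 0 0 0 0; 0 0 0 0; 0 0 0 0; 0 0 0 0", hand=1, squeeze=40)

```text
clock: 11.6
position: [0.574, -0.164, 0.0765]
ee_rot: [-0.425, 0.573, 0.423, 0.559]
ft_force: [1.0, -0.3, 0.6]
grip_width: 0.637
```

```bash
python3 - <<'E'
from h import *
o,R=st(); print(zang(R))
c=snap('wrist','w11.png'); cv2.imwrite('pics/w11c.png',cv2.resize(c['img'][200:420,180:470],None,fx=2.7,fy=2.7,interpolation=2))
E
```

```text
t 11.6 p [ 0.574  -0.164   0.0765]
[[-0.014 -0.959  0.282]
 [-0.014  0.282  0.959]
 [-1.     0.009 -0.017]]
q [-0.281  0.471  0.598  1.734 -0.281  1.037  1.697] F [ 0.99 -0.28  0.56] T [ 0.05  0.01 -0.  ] w 0.6369676519859394
73.61394503449463
```

View pics/w11c.png

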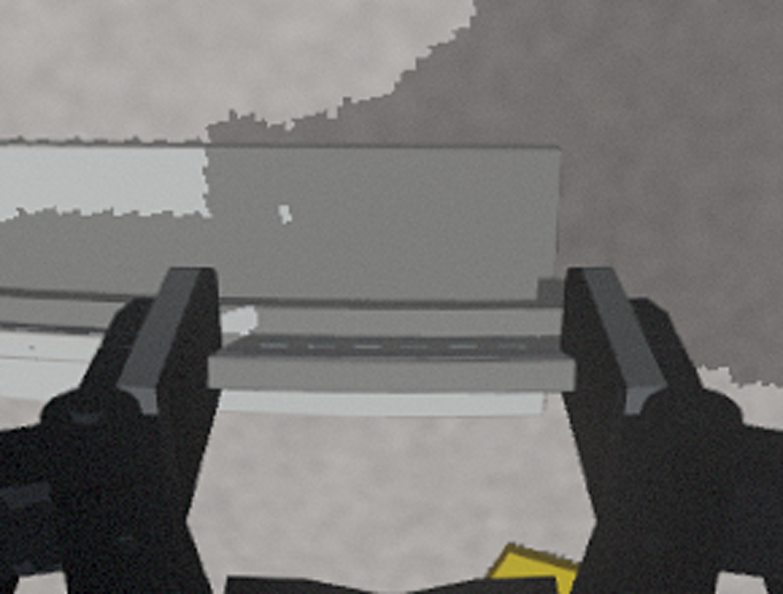

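play_rows(increments="-0.005 0 0 0; -0.01 0 0 0; -0.015 0 0 0; -0.02 0 0 0; -0.02 0 0 0; 0 0 0 0; 0 0 0 0")

```text
clock: 12.35
position: [0.5757, -0.1634, 0.1545]
ee_rot: [-0.425, 0.572, 0.422, 0.56]
ft_force: [0.5, 0.1, -2.0]
grip_width: 0.637
```

```bash
python3 - <<'E'
from h import *
o,R=st(); print(zang(R))
c=snap('wrist','w12.png'); pickle.dump((c,o),open('w12.pkl','wb')); cv2.imwrite('pics/w12c.png',cv2.resize(c['img'][200:420,180:470],None,fx=2.7,fy=2.7,interpolation=2))
c=snap('side','s12.png'); cv2.imwrite('pics/s12c.png',c['img'][100:300,240:440].repeat(3,0).repeat(3,1))
E
```

```text
t 12.35 p [ 0.5757 -0.1634  0.1545]
[[-0.011 -0.959  0.283]
 [-0.014  0.283  0.959]
 [-1.     0.006 -0.017]]
q [-0.314  0.383  0.633  1.665 -0.224  1.178  1.657] F [ 0.5   0.12 -1.96] T [-0.04 -0.04 -0.02] w 0.6369336175080632
73.58238546551054
```

View pics/w12c.png

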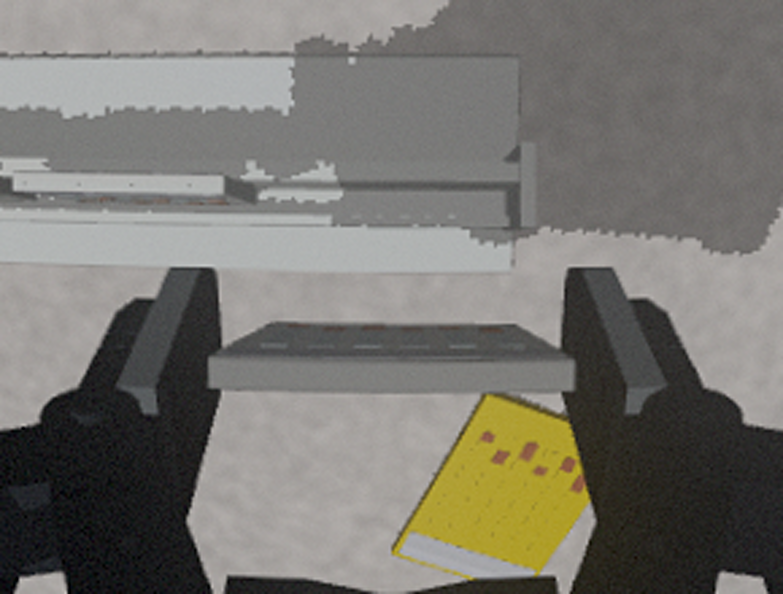

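View pics/s12c.png

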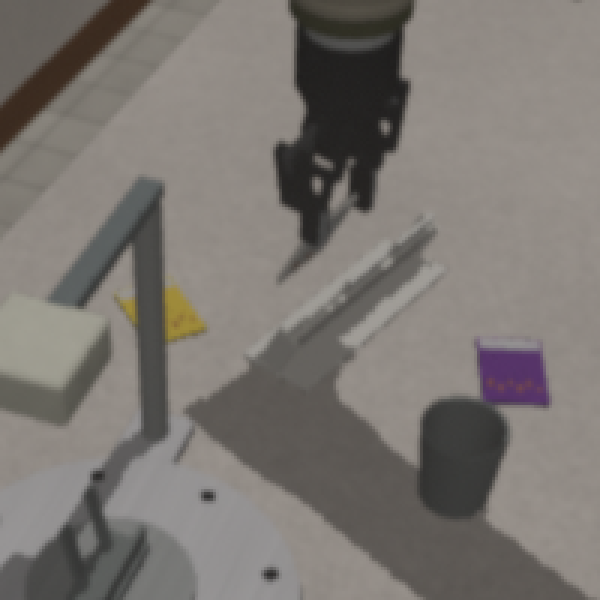

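```bash
cat >> h.py <<'E'
from scipy.optimize import least_squares
def tpix(c,pt):
    T=np.linalg.inv(np.array(c['tool_from_camera'])); p=T[:3,:3]@np.array(pt)+T[:3,3]
    f=240/np.tan(np.radians(c['fov_y'])/2); rr=np.hypot(p[0],p[1]); th=np.arctan2(rr,p[2])
    return np.array([c['cx'],c['cy']])+p[:2]/rr*f*th
def lean(c,vfoot,vtf,vtr,wtop=None):
    # tool frame: x down, y toward card-top lean dir(+). unknown: rear-top corner (xt,yt), theta
    def pts(q):
        xt,yt,th=q; s,k=np.sin(th),np.cos(th)
        m=np.array([xt,yt]); up=np.array([-k,s]); n=np.array([s,k]) # n: front-face normal (x down,+y)
        tf=m+n*.0025; tr=m-n*.0025; ff=tf-up*.08
        return tf,tr,ff
    def fun(q):
        tf,tr,ff=pts(q)
        v=[tpix(c,[a[0],a[1],0])[1] for a in (ff,tf,tr)]
        return np.array(v)-[vfoot,vtf,vtr]
    r=least_squares(fun,[-.0085,0,.45],x_scale=[.005,.005,.2]); q=r.x; up=np.array([-np.cos(q[2]),np.sin(q[2])]); foot=q[:2]-up*.08
    print('top(x,y)',q[:2],'lean deg',np.degrees(q[2]),'foot tool x,y',foot,r.cost); return q,foot
E
python3 - <<'E'
from h import *
c,o=pickle.load(open('w12.pkl','rb'))
V=lambda y:200+(y+.5)/2.7-.5
lean(c,V(321),V(357),V(391))
plan([.41,.14,.165],92.65,9)
E
```

```text
top(x,y) [-0.01068257  0.00025524] lean deg 25.451922794762552 foot tool x,y [ 0.06155313 -0.03412504] 3.2311742677852644e-27
-0.001 0.027 0.027 -0.037; -0.001 0.026 0.028 -0.037; -0.001 0.025 0.029 -0.037; -0.001 0.024 0.030 -0.037; -0.001 0.023 0.031 -0.037; -0.001 0.022 0.032 -0.037; -0.001 0.021 0.032 -0.037; -0.001 0.019 0.033 -0.037; -0.001 0.018 0.034 -0.037
```

play_rows(increments="-0.004 0.027 0.027 -0.037; -0.001 0.026 0.028 -0.037; -0.001 0.025 0.029 -0.037; -0.001 0.024 0.030 -0.037; -0.001 0.023 0.031 -0.037; -0.001 0.022 0.032 -0.037; -0.001 0.021 0.032 -0.037; 0.01 0.019 0.033 -0.037; 0.02 0.016 0.028 -0.037; 0.03 0 0 0; 0 0 0 0")

```text
clock: 13.55
position: [0.3984, 0.141, 0.0937]
ee_rot: [-0.515, 0.495, 0.515, 0.475]
ft_force: [-0.5, -0.9, -0.1]
grip_width: 0.634
```

```bash
python3 - <<'E'
from h import *
o,R=st(); print(zang(R))
E
```

```text
t 13.55 p [0.3984 0.141  0.0937]
[[-0.02  -0.998 -0.06 ]
 [-0.02  -0.06   0.998]
 [-1.     0.021 -0.019]]
q [-0.809  0.043  0.362  2.135 -0.007  0.993  1.188] F [-0.51 -0.92 -0.08] T [ 0.04 -0.01 -0.04] w 0.6342305023973448
93.46442703798927
```

play_rows(increments="0.015 0 0 0; 0.010 0 0 0; 0 0 0 0; 0.005 0 0 0; 0.004 0 0 0; 0.004 0 0 0; 0.003 0 0 0", squeeze=20)

```text
clock: 14.25
position: [0.3984, 0.1383, 0.0607]
ee_rot: [-0.511, 0.498, 0.515, 0.475]
ft_force: [-23.2, -9.1, 53.1]
grip_width: 0.638
```

```bash
python3 - <<'E'
from h import *
o,R=st(); print(zang(R))
c=snap('wrist','w14.png'); cv2.imwrite('pics/w14c.png',cv2.resize(c['img'][200:420,180:470],None,fx=2.7,fy=2.7,interpolation=2))
E
```

```text
t 14.25 p [0.3984 0.1383 0.0607]
[[-0.026 -0.998 -0.054]
 [-0.019 -0.053  0.998]
 [-0.999  0.027 -0.018]]
q [-0.798  0.103  0.368  2.159 -0.038  0.919  1.216] F [-23.24  -9.12  53.06] T [-2.63  4.64 -0.4 ] w 0.6377437389792855
93.06917640271108
```

View pics/w14c.png

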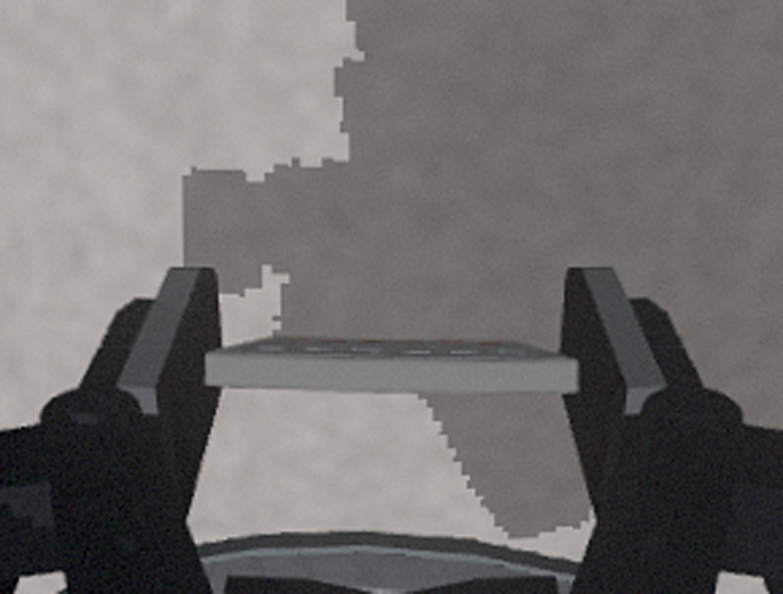

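play_rows(increments="-0.002 0.001 0 0; 0.000 0.003 0 0; 0.001 0.003 0 0; 0.0015 0.003 0 0; 0 0 0 0")

```text
clock: 14.8
position: [0.3895, 0.1378, 0.0626]
ee_rot: [-0.511, 0.497, 0.514, 0.477]
ft_force: [-0.1, 0.1, 0.4]
grip_width: 0.635
```

```bash
python3 - <<'E'
from h import *
o,R=st(); print(zang(R))
c=snap('wrist','w15.png'); cv2.imwrite('pics/w15c.png',cv2.resize(c['img'][200:420,180:470],None,fx=2.7,fy=2.7,interpolation=2))
E
```

```text
t 14.8 p [0.3895 0.1378 0.0626]
[[-0.023 -0.998 -0.051]
 [-0.017 -0.051  0.999]
 [-1.     0.024 -0.015]]
q [-0.805  0.077  0.363  2.181 -0.028  0.918  1.197] F [-0.14  0.11  0.41] T [-0.12 -0.05  0.03] w 0.6354404687239176
92.93323722660202
```

View pics/w15c.png

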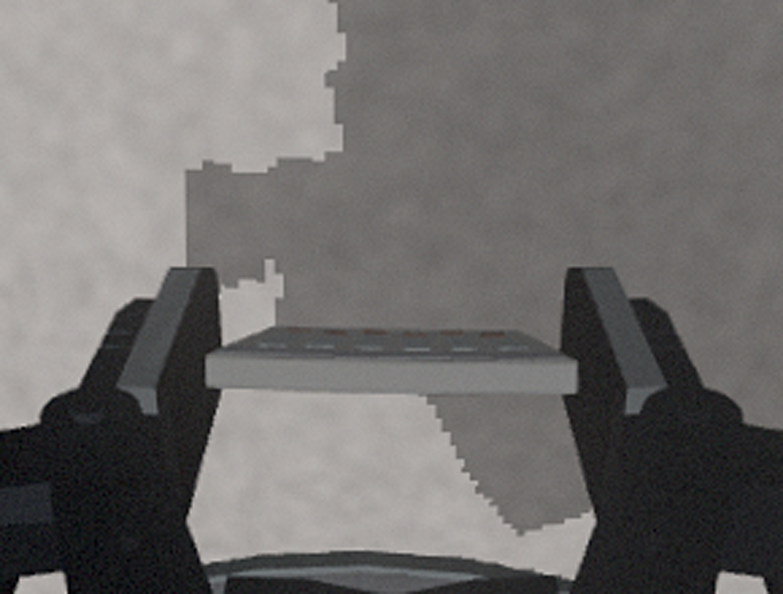

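play_rows(increments="0.002 0 0 0; 0.003 0.002 0 0; 0.003 0.003 0 0; 0.003 0.003 0 0; 0.003 0.003 0 0; 0.003 0.003 0 0", hand=-0.25)

```text
clock: 15.45
position: [0.3773, 0.139, 0.0526]
ee_rot: [-0.51, 0.496, 0.515, 0.478]
ft_force: [-3.0, -2.8, 12.8]
grip_width: 0.636
```

```bash
python3 - <<'E'
from h import *
o,R=st(); print(zang(R))
c=snap('wrist','w16.png'); cv2.imwrite('pics/w16c.png',cv2.resize(c['img'][200:420,180:470],None,fx=2.7,fy=2.7,interpolation=2))
E
```

```text
t 15.45 p [0.3773 0.139  0.0526]
[[-0.023 -0.998 -0.051]
 [-0.012 -0.051  0.999]
 [-1.     0.023 -0.011]]
q [-0.812  0.069  0.356  2.215 -0.029  0.889  1.184] F [-3.01 -2.84 12.75] T [-0.8   0.39 -0.07] w 0.6362490462070933
92.93287347920385
```

View pics/w16c.png

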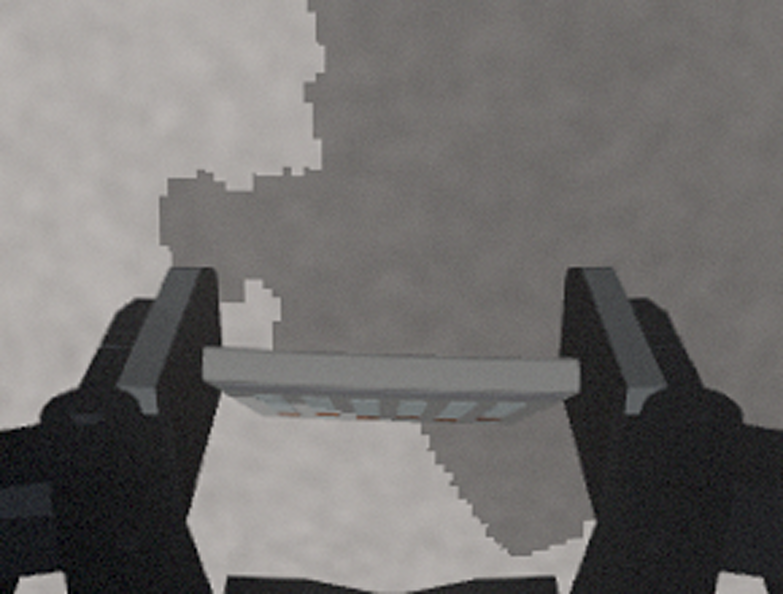

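play_rows(increments="-0.004 0 0 0; -0.012 0 0 0; -0.02 0 0 0; -0.02 0 0 0; 0 0 0 0", hand=1, squeeze=30)

```text
clock: 16.0
position: [0.3779, 0.1393, 0.1096]
ee_rot: [-0.51, 0.497, 0.515, 0.477]
ft_force: [0.0, -0.2, -0.4]
grip_width: 0.634
```

```bash
python3 - <<'E'
from h import *
o,R=st(); print(zang(R))
c=snap('wrist','w17.png'); pickle.dump((c,o),open('w17.pkl','wb')); cv2.imwrite('pics/w17c.png',cv2.resize(c['img'][200:420,180:470],None,fx=2.7,fy=2.7,interpolation=2))
E
```

```text
t 16.0 p [0.3779 0.1393 0.1096]
[[-0.024 -0.998 -0.051]
 [-0.014 -0.051  0.999]
 [-1.     0.025 -0.013]]
q [-0.82  -0.029  0.351  2.162  0.013  1.035  1.145] F [ 0.04 -0.22 -0.36] T [-0.   -0.06  0.03] w 0.6338882198031338
92.94007453150093
```

View pics/w17c.png

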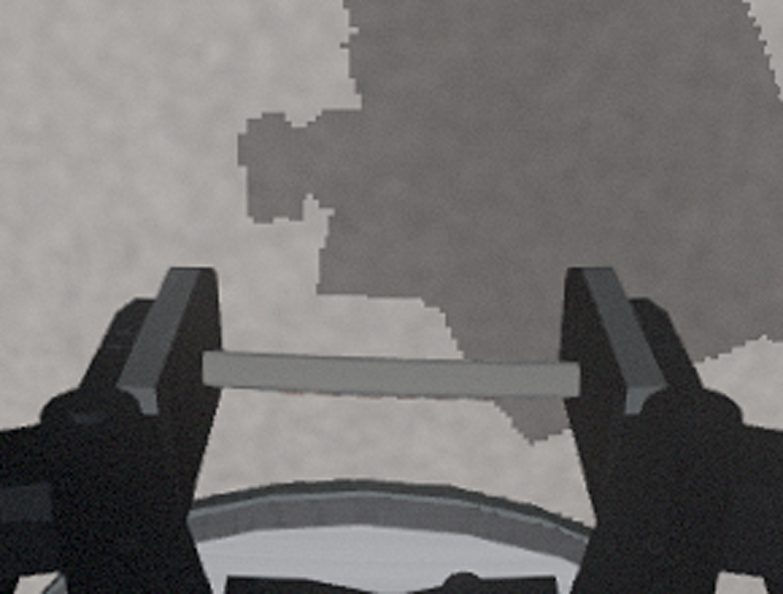

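```bash
cat >> h.py <<'E'
def lean2(c,vfr,vtf,vtr):
    def pts(q):
        xt,yt,th=q; s,k=np.sin(th),np.cos(th); m=np.array([xt,yt]); up=np.array([-k,s]); n=np.array([s,k])
        return m-n*.0025-up*.08, m+n*.0025, m-n*.0025
    fun=lambda q:np.array([tpix(c,[a[0],a[1],0])[1] for a in pts(q)])-[vfr,vtf,vtr]
    r=least_squares(fun,[-.0085,0,.6],x_scale=[.005,.005,.2]); q=r.x; up=np.array([-np.cos(q[2]),np.sin(q[2])]); foot=q[:2]-up*.08
    print('top(x,y)',q[:2],'lean deg',np.degrees(q[2]),'foot tool x,y',foot,r.cost); return q,foot
E
python3 - <<'E'
from h import *
V=lambda y:200+(y+.5)/2.7-.5
c,o=pickle.load(open('w17.pkl','rb'))
for a in (394,397,400): lean2(c,V(a),V(354),V(393))
E
```

```text
top(x,y) [-0.02578432  0.00998706] lean deg 33.46784528165908 foot tool x,y [ 0.04095132 -0.03413045] 5.299125799167834e-25
top(x,y) [-0.0258061   0.01000123] lean deg 33.91430624046538 foot tool x,y [ 0.04058374 -0.03463496] 4.329773518832254e-25
top(x,y) [-0.02583448  0.01001955] lean deg 34.36053881902888 foot tool x,y [ 0.04020572 -0.03513234] 5.993828266741665e-25
```

```bash
python3 - <<'E'
from h import *
V=lambda y:200+(y+.5)/2.7-.5
c,o=pickle.load(open('w17.pkl','rb'))
w12=pickle.load(open('w12.pkl','rb'))[0]
print('top width px @',[ (x,2.7*(tpix(c,[x,.002,.028])-tpix(c,[x,.002,-.028]))[0]) for x in (-.007,-.0107,-.0137,-.017,-.0258)])
for xt in (-.0095,-.0135,-.017):
    def P(q):
        yt,th=q; s,k=np.sin(th),np.cos(th); m=np.array([xt,yt]); up=np.array([-k,s]); n=np.array([s,k])
        return m-n*.0025-up*.08, m
    f=lambda q:[tpix(c,[*a,0])[1]-v for a,v in zip(P(q),(V(397),V(373.5)))]
    q=least_squares(f,[0,.6]).x; up=np.array([-np.cos(q[1]),np.sin(q[1])]); print(xt,q[0],np.degrees(q[1]),np.array([xt,q[0]])-up*.08)
E
```

```text
top width px @ [(-0.007, np.float64(376.67843832893675)), (-0.0107, np.float64(385.0584185312493)), (-0.0137, np.float64(392.09488058713697)), (-0.017, np.float64(400.0961248260255)), (-0.0258, np.float64(422.85920263771027))]
-0.0095 -0.00027119158443117896 34.23659259395978 [ 0.05663771 -0.04528011]
-0.0135 0.002248284512870872 34.157275847307886 [ 0.05269996 -0.04266903]
-0.017 0.004452826062126922 34.08787745864434 [ 0.04925431 -0.04038428]
```

play_rows(increments="0.01 -0.035 0 0; 0.025 0 0 0; 0.014 0 0 0; 0.002 0 0 0; 0 0 0 0")

```text
clock: 16.55
position: [0.408, 0.1407, 0.0526]
ee_rot: [-0.508, 0.499, 0.518, 0.474]
ft_force: [-8.2, -2.0, 17.5]
grip_width: 0.636
```

play_rows(increments="0 0 0 0; 0.003 0.002 0 0; 0.003 0.003 0 0; 0.003 0.003 0 0; 0.003 0.003 0 0; 0.003 0.003 0 0; 0 0 0 0", hand=-0.25, squeeze=20)

```text
clock: 17.25
position: [0.3925, 0.1401, 0.0365]
ee_rot: [-0.508, 0.499, 0.519, 0.473]
ft_force: [-2.9, -0.3, 6.5]
grip_width: 0.636
```

```bash
python3 - <<'E'
from h import *
o,R=st(); print(zang(R))
c=snap('wrist','w18.png'); cv2.imwrite('pics/w18c.png',cv2.resize(c['img'][200:420,180:470],None,fx=2.7,fy=2.7,interpolation=2))
E
```

```text
t 17.25 p [0.3925 0.1401 0.0365]
[[-0.036 -0.998 -0.054]
 [-0.016 -0.054  0.998]
 [-0.999  0.037 -0.014]]
q [-0.802  0.145  0.371  2.181 -0.07   0.866  1.238] F [-2.91 -0.32  6.55] T [-0.04  0.23 -0.06] w 0.636142436793661
93.09821122700754
```

View pics/w18c.png

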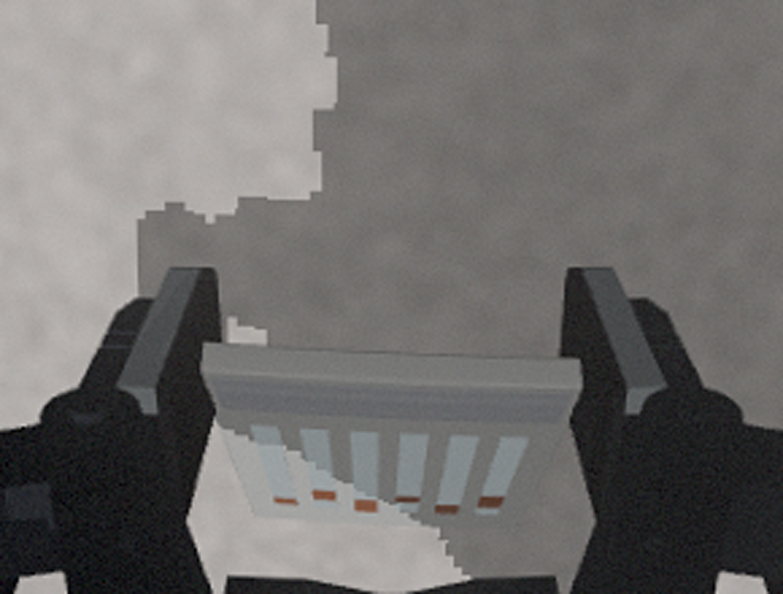

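play_rows(increments="0 0 0 0; -0.004 0 0 0; -0.012 0 0 0; -0.015 0 0 0; 0 0 0 0", hand=1, squeeze=30)

```text
clock: 17.8
position: [0.3928, 0.1397, 0.0682]
ee_rot: [-0.507, 0.501, 0.519, 0.472]
ft_force: [-1.0, -0.1, -0.1]
grip_width: 0.636
```

```bash
python3 - <<'E'
from h import *
o,R=st(); print(zang(R))
c=snap('wrist','w19.png'); pickle.dump((c,o),open('w19.pkl','wb'));cv2.imwrite('pics/w19c.png',cv2.resize(c['img'][200:420,180:470],None,fx=2.7,fy=2.7,interpolation=2))
E
```

```text
t 17.8 p [0.3928 0.1397 0.0682]
[[-0.039 -0.998 -0.054]
 [-0.018 -0.053  0.998]
 [-0.999  0.04  -0.016]]
q [-0.81   0.088  0.375  2.156 -0.039  0.948  1.212] F [-0.98 -0.12 -0.15] T [ 0.08 -0.02 -0.01] w 0.6362703705057171
93.08331451704524
```

View pics/w19c.png

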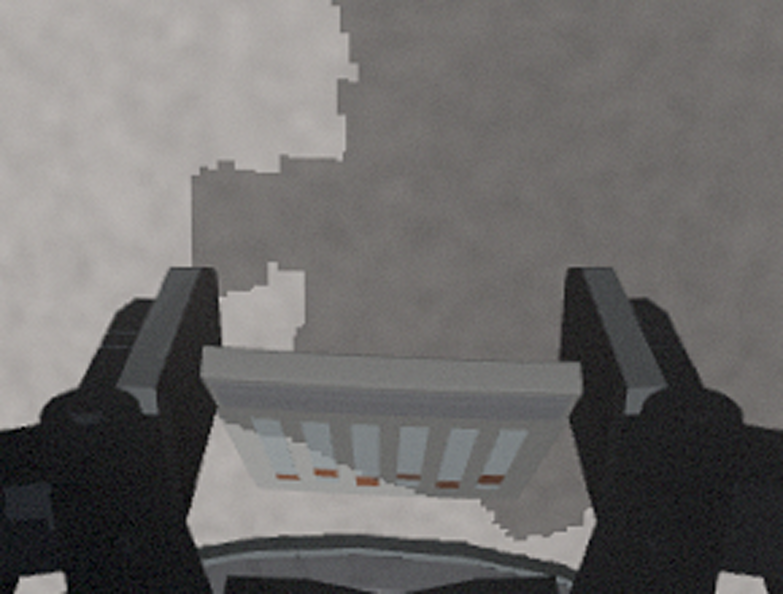

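```bash
cat >> h.py <<'E'
def lean3(c,vfr,vmid,xts=(-.0095,-.0135)):
    V=lambda y:200+(y+.5)/2.7-.5
    for xt in xts:
        def P(q):
            yt,th=q; s,k=np.sin(th),np.cos(th); m=np.array([xt,yt]); up=np.array([-k,s]); n=np.array([s,k])
            return m-n*.0025-up*.08, m
        f=lambda q:[tpix(c,[*a,0])[1]-v for a,v in zip(P(q),(V(vfr),V(vmid)))]
        q=least_squares(f,[0,.6]).x; up=np.array([-np.cos(q[1]),np.sin(q[1])]); ft=np.array([xt,q[0]])-up*.08
        R=Ro.from_quat(get_obs()['ee_rot']).as_matrix(); u=R@np.array([*up,0]); fw=R@np.array([*ft,0])
        print(xt,'yt %.4f lean(tool) %.1f world %.1f'%(q[0],np.degrees(q[1]),np.degrees(np.arccos(u[2]))),'foot tool',np.round(ft,4),'foot-TCP world',np.round(fw,4))
E
python3 - <<'E'
from h import *
c,o=pickle.load(open('w19.pkl','rb')); lean3(c,493,370)
E
```

```text
-0.0095 yt 0.0003 lean(tool) 50.3 world 47.9 foot tool [ 0.0416 -0.0612] foot-TCP world [ 0.0594  0.0025 -0.0441]
-0.0135 yt 0.0028 lean(tool) 49.8 world 47.5 foot tool [ 0.0381 -0.0583] foot-TCP world [ 0.0566  0.0024 -0.0405]
```

```bash
python3 - <<'E'
from h import *
print(rd(-.0564,0),rd(.003,0))
plan([*rd(-.0604,-.001),.142],92.65,5,p0=[.3928,.1397,.118])
E
```

```text
[0.56976031 0.13929236] [0.62909679 0.1420387 ]
-0.005 -0.035 -0.002 0.002; -0.005 -0.035 -0.002 0.002; -0.005 -0.035 -0.002 0.002; -0.005 -0.035 -0.002 0.002; -0.005 -0.035 -0.002 0.002
```

play_rows(increments="-0.03 0 0 0; -0.03 -0.01 0 0; -0.01 -0.03 0 0; -0.003 -0.035 0 0; -0.003 -0.035 0 0; -0.003 -0.033 0 0; -0.003 -0.02 0 0; 0 0 0 0; 0 0 0 0")

```text
clock: 18.75
position: [0.5602, 0.1495, 0.1382]
ee_rot: [-0.507, 0.503, 0.521, 0.468]
ft_force: [-0.5, -0.7, 0.1]
grip_width: 0.636
```

```bash
python3 - <<'E'
from h import *
o,R=st(); print(zang(R))
c=snap('wrist','w20.png'); pickle.dump((c,o),open('w20.pkl','wb'));cv2.imwrite('pics/w20c.png',cv2.resize(c['img'][200:420,180:470],None,fx=2.7,fy=2.7,interpolation=2))
c=snap('side','s20.png'); cv2.imwrite('pics/s20c.png',cv2.resize(c['img'][180:340,200:360],None,fx=4,fy=3.7,interpolation=2))
E
```

```text
t 18.75 p [0.5602 0.1495 0.1382]
[[-0.048 -0.997 -0.057]
 [-0.023 -0.056  0.998]
 [-0.999  0.05  -0.02 ]]
q [-0.697  0.363  0.437  1.683 -0.154  1.184  1.409] F [-0.53 -0.72  0.08] T [ 0.05 -0.02  0.01] w 0.6364544362839575
93.29520900647437
```

View pics/w20c.png

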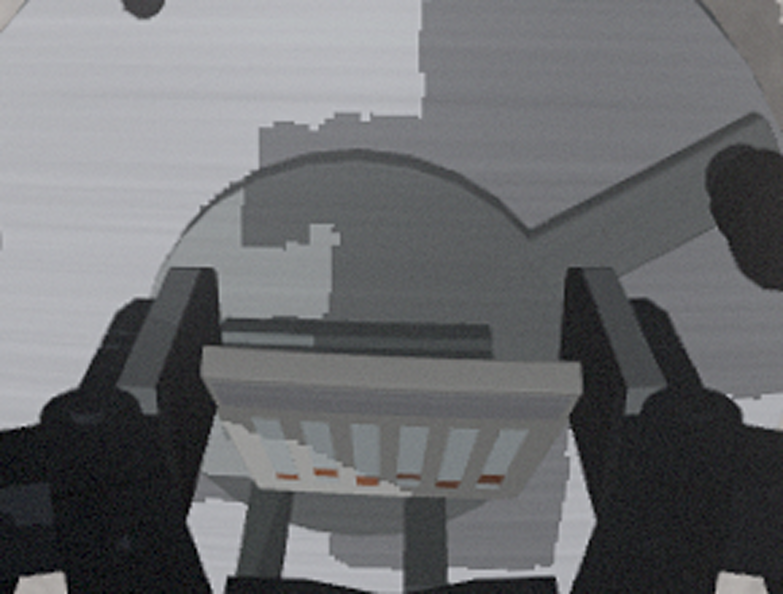

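View pics/s20c.png

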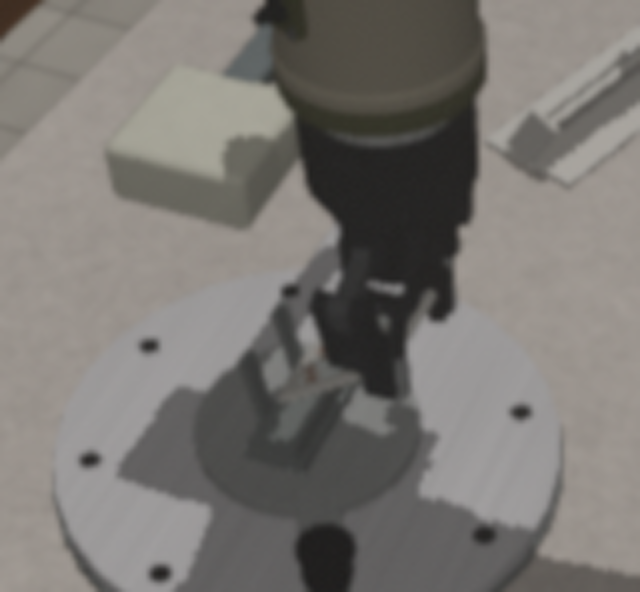

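```bash
python3 - <<'E'
from h import *
o,R=st(); c=camera('side')
p=np.array(o['position'])
for d in (-.008,0,.065,.1,.13,.15,.17,.2,.25):
    q=proj(c,p-R[:,0]*d); print(d,np.round([(q[0]-200)*4,(q[1]-180)*3.7]),'pxwidth/10mm', np.round((proj(c,p-R[:,0]*d+R[:,2]*.01)-q)*[4,3.7],1),np.round((proj(c,p-R[:,0]*d+R[:,1]*.01)-q)*[4,3.7],1))
print([np.round((proj(c,[*rd(.002,y),z])-[200,180])*[4,3.7]) for y in(-.035,.035) for z in (.215,.251)])
E
```

```text
t 18.85 p [0.5598 0.1496 0.1386]
[[-0.048 -0.997 -0.058]
 [-0.022 -0.057  0.998]
 [-0.999  0.049 -0.019]]
q [-0.697  0.362  0.437  1.684 -0.154  1.184  1.409] F [-0.76 -0.56  0.54] T [-0.06 -0.08 -0.06] w 0.631892484008902
-0.008 [408. 355.] pxwidth/10mm [-7.7 14.2] [19.6  4.6]
0 [406. 345.] pxwidth/10mm [-7.8 14.2] [19.7  4.6]
0.065 [397. 257.] pxwidth/10mm [-8.3 14.3] [20.8  4.6]
0.1 [391. 205.] pxwidth/10mm [-8.6 14.3] [21.4  4.5]
0.13 [386. 158.] pxwidth/10mm [-8.9 14.3] [22.   4.5]
0.15 [383. 125.] pxwidth/10mm [-9.1 14.3] [22.4  4.4]
0.17 [379.  91.] pxwidth/10mm [-9.3 14.3] [22.8  4.4]
0.2 [373.  37.] pxwidth/10mm [-9.6 14.2] [23.5  4.3]
0.25 [363. -60.] pxwidth/10mm [-10.3  14. ] [24.7  4.1]
[array([307., 145.]), array([303.,  91.]), array([242., 237.]), array([235., 182.])]
```

play_rows(increments="0 -0.004 -0.005 0; 0 -0.004 -0.005 0; 0.006 -0.002 0 0; 0.008 -0.001 0 0; 0.008 -0.001 0 0; 0.004 0 0 0; 0 0 0 0")

```text
clock: 19.6
position: [0.5702, 0.1392, 0.11]
ee_rot: [-0.507, 0.502, 0.522, 0.468]
ft_force: [-0.7, -0.0, -0.6]
grip_width: 0.637
```

```bash
python3 - <<'E'
from h import *
o,R=st(); print(zang(R))
c=snap('wrist','w21.png'); pickle.dump((c,o),open('w21.pkl','wb'));cv2.imwrite('pics/w21c.png',cv2.resize(c['img'][200:420,180:470],None,fx=2.7,fy=2.7,interpolation=2))
c=snap('side','s21.png'); cv2.imwrite('pics/s21c.png',cv2.resize(c['img'][220:340,220:340],None,fx=6,fy=5,interpolation=2))
E
```

```text
t 19.6 p [0.5702 0.1392 0.11  ]
[[-0.049 -0.997 -0.059]
 [-0.021 -0.058  0.998]
 [-0.999  0.05  -0.018]]
q [-0.667  0.409  0.434  1.69  -0.177  1.136  1.448] F [-0.75 -0.01 -0.64] T [ 0.05 -0.02 -0.01] w 0.6368601947324652
93.35776986941084
```

View pics/w21c.png

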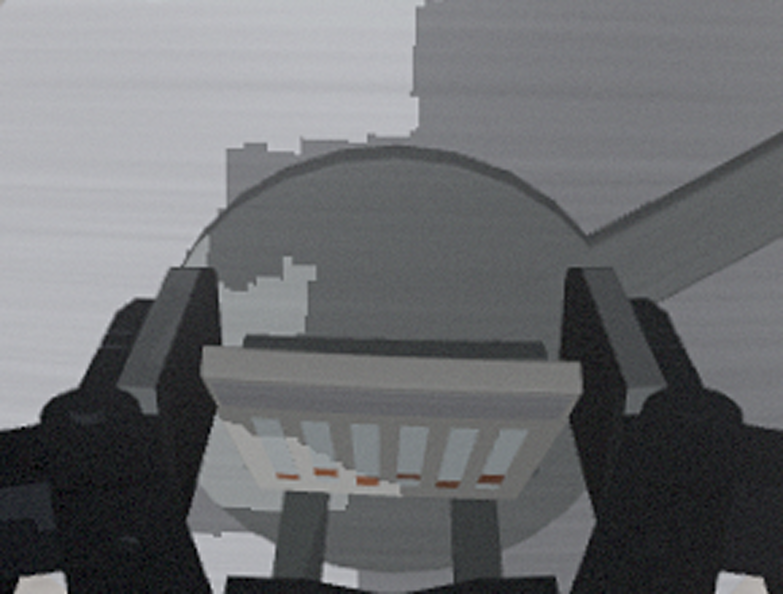

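View pics/s21c.png

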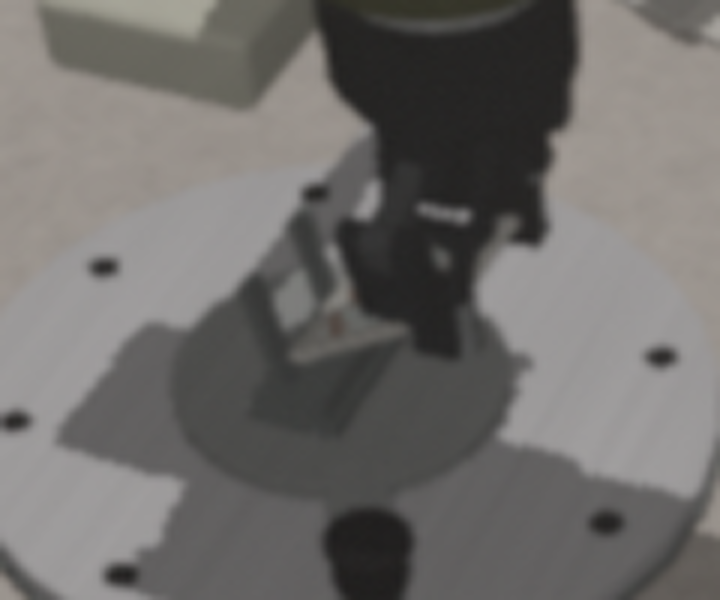

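play_rows(increments="0.004 -0.001 0 0; 0.004 -0.001 0 0; 0.003 -0.001 0 0; 0.002 0 0 0; 0 0 0 0")

```text
clock: 20.2
position: [0.5735, 0.1396, 0.0971]
ee_rot: [-0.507, 0.501, 0.522, 0.469]
ft_force: [0.1, 0.1, -0.5]
grip_width: 0.641
```

```bash
python3 - <<'E'
from h import *
o,R=st(); print(zang(R))
c=snap('wrist','w22.png'); pickle.dump((c,o),open('w22.pkl','wb'));cv2.imwrite('pics/w22c.png',cv2.resize(c['img'][200:420,180:470],None,fx=2.7,fy=2.7,interpolation=2))
for y in(-.036,.036): print('wall top in',(wpix(c,o,[*rd(-.008,y),.060])-[180,200])*2.7,'rear floor',(wpix(c,o,[*rd(.008,y),.044])-[180,200])*2.7,'disc')
lean3(c,493,371)
E
```

```text
t 20.2 p [0.5735 0.1396 0.0971]
[[-0.047 -0.997 -0.059]
 [-0.02  -0.058  0.998]
 [-0.999  0.048 -0.017]]
q [-0.661  0.43   0.429  1.693 -0.187  1.112  1.455] F [ 0.06  0.06 -0.49] T [-0.01 -0.03 -0.04] w 0.6407904100741375
93.38269880655317
wall top in [217.75781882 439.33350961] rear floor [233.85933721 459.25502933] disc
wall top in [563.62570528 446.13764947] rear floor [547.93058429 465.44387314] disc
-0.0095 yt 0.0002 lean(tool) 50.2 world 47.4 foot tool [ 0.0417 -0.0613] foot-TCP world [ 0.0591  0.0027 -0.0446]
-0.0135 yt 0.0027 lean(tool) 49.7 world 47.0 foot tool [ 0.0382 -0.0584] foot-TCP world [ 0.0564  0.0026 -0.0409]
```

View pics/w22c.png

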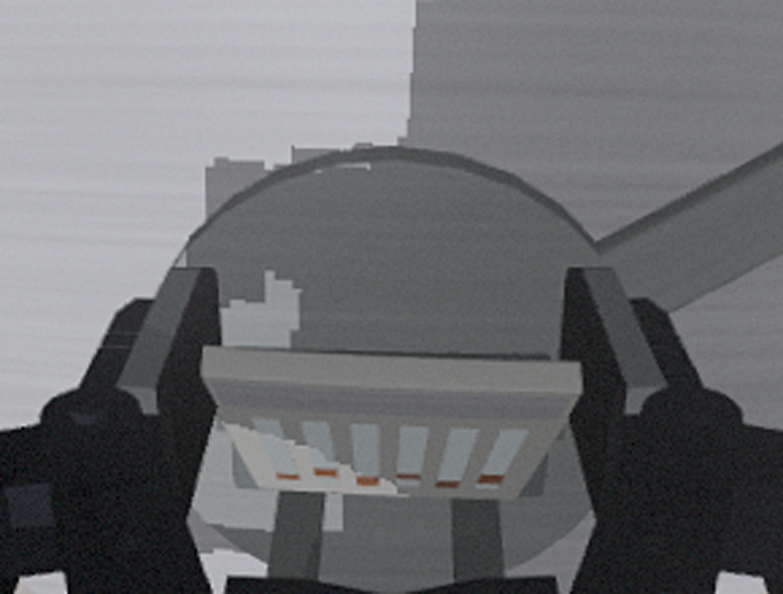

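play_rows(increments="0 -0.002 0 0; -0.001 -0.002 0 0; -0.001 -0.002 0 0; -0.001 -0.002 0 0; 0 0 0 0", hand=-0.25, squeeze=20)

```text
clock: 20.75
position: [0.5784, 0.1397, 0.1]
ee_rot: [-0.505, 0.504, 0.524, 0.466]
ft_force: [-1.9, 0.6, -1.0]
grip_width: 0.633
```

```bash
python3 - <<'E'
from h import *
o,R=st(); print(zang(R))
c=snap('wrist','w23.png'); pickle.dump((c,o),open('w23.pkl','wb'));cv2.imwrite('pics/w23c.png',cv2.resize(c['img'][200:420,180:470],None,fx=2.7,fy=2.7,interpolation=2))
c=snap('side','s23.png'); cv2.imwrite('pics/s23c.png',cv2.resize(c['img'][220:340,220:340],None,fx=6,fy=5,interpolation=2))
E
```

```text
t 20.75 p [0.5784 0.1397 0.1   ]
[[-0.056 -0.997 -0.059]
 [-0.021 -0.058  0.998]
 [-0.998  0.057 -0.017]]
q [-0.653  0.443  0.429  1.668 -0.192  1.134  1.461] F [-1.93  0.58 -0.99] T [-0.01  0.53 -0.04] w 0.6328028531157417
93.39108081883029
```

View pics/w23c.png

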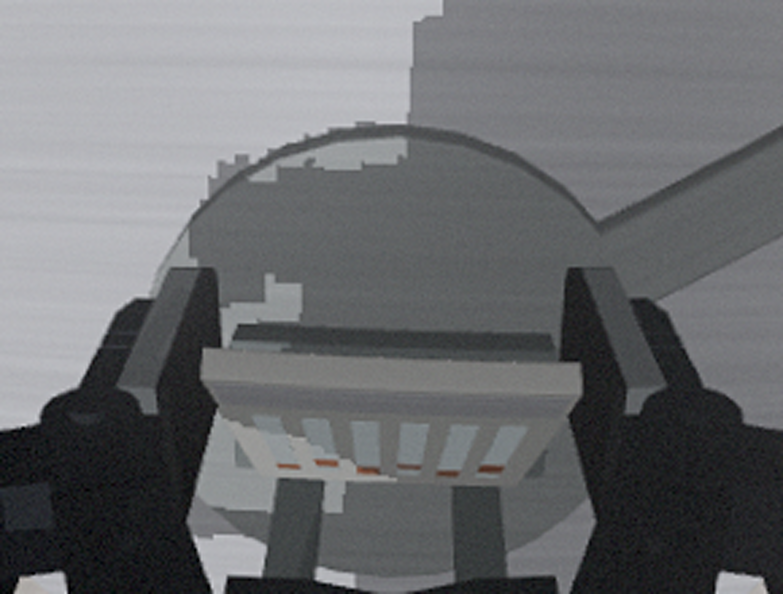

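View pics/s23c.png

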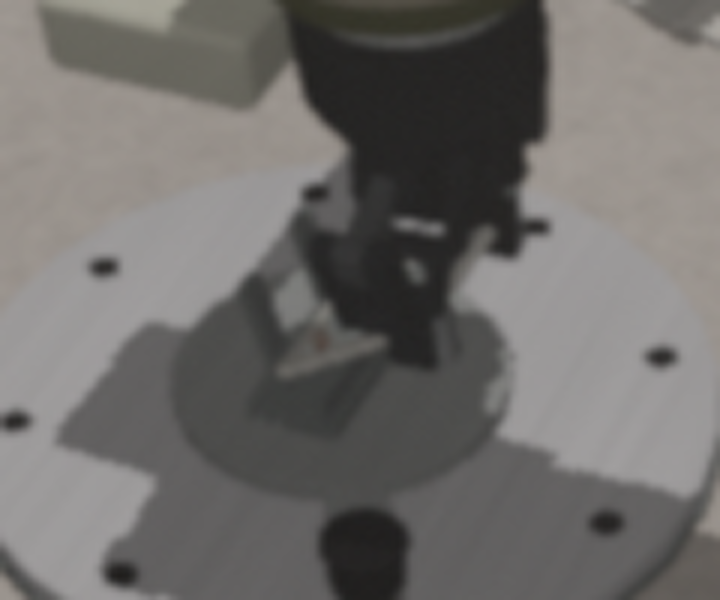

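```bash
python3 - <<'E'
from h import *
c,o=pickle.load(open('w23.pkl','rb')); lean3(c,477,372)
f=np.array(get_obs()['position'][:2])-AX; print(f)
E
```

```text
-0.0095 yt 0.0000 lean(tool) 47.4 world 44.2 foot tool [ 0.0446 -0.0589] foot-TCP world [ 0.0562  0.0025 -0.0479]
-0.0135 yt 0.0025 lean(tool) 47.1 world 43.8 foot tool [ 0.041  -0.0561] foot-TCP world [ 0.0536  0.0024 -0.0441]
[-0.04759763 -0.00215684]
```

play_rows(increments="0.002 0 0 0; 0.002 0 0 0; 0 0 0 0")

```text
clock: 21.15
position: [0.5766, 0.1397, 0.0964]
ee_rot: [-0.504, 0.505, 0.525, 0.465]
ft_force: [-2.6, -0.6, 1.4]
grip_width: 0.637
```

```bash
python3 - <<'E'
from h import *
o,R=st()
c=snap('wrist','w24.png'); pickle.dump((c,o),open('w24.pkl','wb'));cv2.imwrite('pics/w24c.png',cv2.resize(c['img'][200:420,180:470],None,fx=2.7,fy=2.7,interpolation=2))
E
```

```text
t 21.15 p [0.5766 0.1397 0.0964]
[[-0.06  -0.996 -0.059]
 [-0.021 -0.058  0.998]
 [-0.998  0.061 -0.017]]
q [-0.652  0.446  0.428  1.673 -0.194  1.13   1.463] F [-2.64 -0.6   1.41] T [-0.05  0.38 -0.02] w 0.6373828190172569
```

View pics/w24c.png

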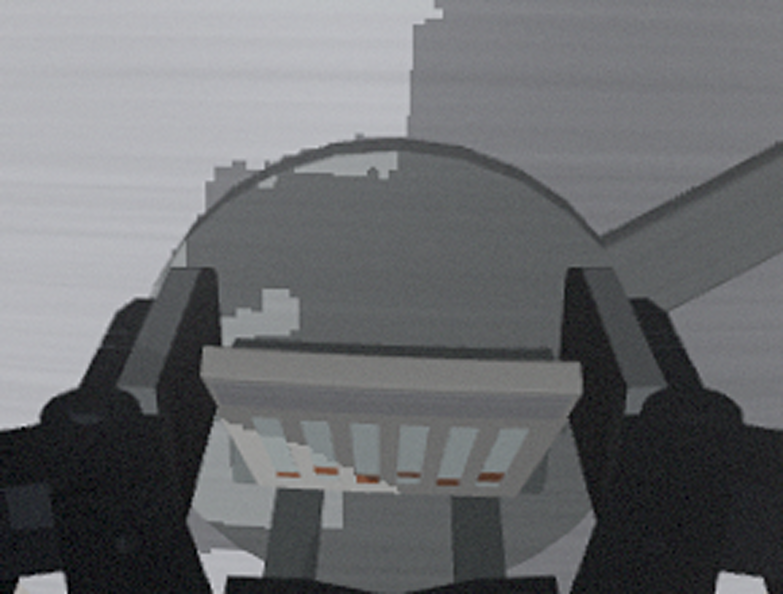

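play_rows(increments="0 -0.002 0 0; -0.0005 -0.001 0 0; 0 0 0 0")

```text
clock: 21.5
position: [0.5776, 0.1397, 0.0974]
ee_rot: [-0.503, 0.506, 0.526, 0.464]
ft_force: [-3.1, -0.2, 1.4]
grip_width: 0.636
```

play_rows(increments="0 0 0 0; 0 0 0 0; 0 0 0 0; 0 0 0 0", hand=-0.36)

```text
clock: 21.9
position: [0.5798, 0.1399, 0.098]
ee_rot: [-0.504, 0.505, 0.525, 0.465]
ft_force: [0.8, -0.2, 0.5]
grip_width: 0.68
```

```bash
python3 - <<'E'
from h import *
o,R=st()
c=snap('wrist','w25.png'); pickle.dump((c,o),open('w25.pkl','wb'));cv2.imwrite('pics/w25c.png',cv2.resize(c['img'][200:420,180:470],None,fx=2.7,fy=2.7,interpolation=2))
c=snap('side','s25.png'); cv2.imwrite('pics/s25c.png',cv2.resize(c['img'][220:340,220:340],None,fx=6,fy=5,interpolation=2))
E
```

```text
t 21.9 p [0.5798 0.1399 0.098 ]
[[-0.06  -0.996 -0.059]
 [-0.02  -0.058  0.998]
 [-0.998  0.061 -0.016]]
q [-0.649  0.451  0.428  1.663 -0.196  1.136  1.465] F [ 0.8  -0.2   0.46] T [ 0.   -0.03  0.06] w 0.6800262165368924
```

View pics/w25c.png

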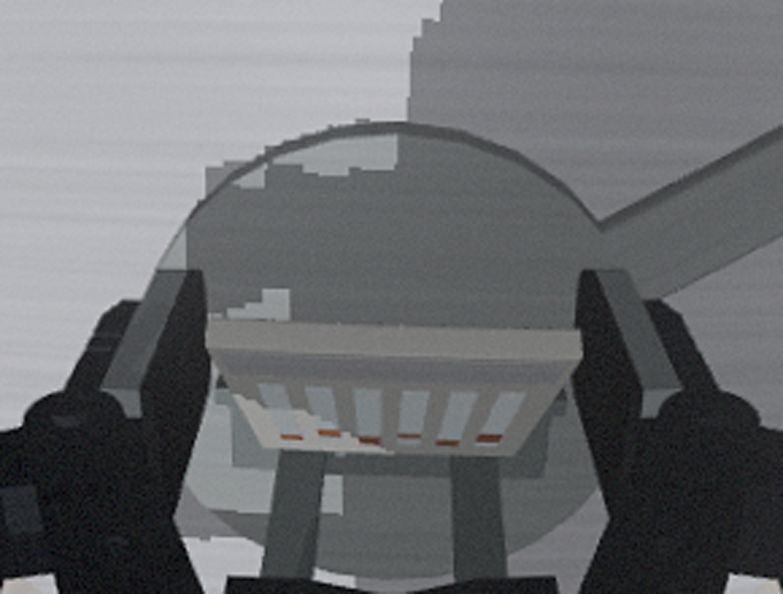

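View pics/s25c.png

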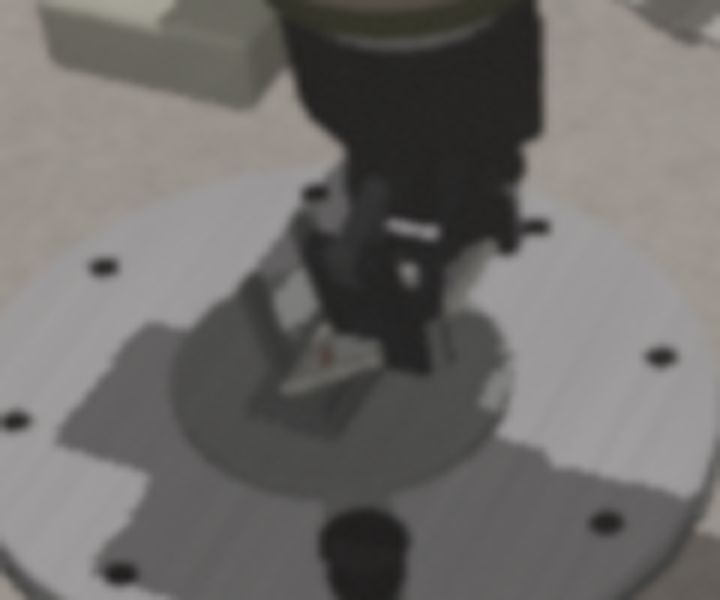

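play_rows(increments="0 0 0 0; 0 0 0 0; 0 0 0 0")

```text
clock: 22.3
position: [0.5798, 0.1399, 0.098]
ee_rot: [-0.504, 0.505, 0.525, 0.465]
ft_force: [0.1, -0.4, -0.7]
grip_width: 0.681
```

```bash
python3 - <<'E'
from h import *
o,R=st()
c=snap('wrist','w26.png'); pickle.dump((c,o),open('w26.pkl','wb'));cv2.imwrite('pics/w26c.png',cv2.resize(c['img'][200:420,180:470],None,fx=2.7,fy=2.7,interpolation=2))
a=cv2.imread('pics/w25.png'); print(np.abs(a[290:380,240:400].astype(int)-c['img'][290:380,240:400]).mean())
lean3(c,452,341,(-.005,-.008,-.011))
E
```

```text
t 22.3 p [0.5798 0.1399 0.098 ]
[[-0.06  -0.996 -0.059]
 [-0.02  -0.058  0.998]
 [-0.998  0.061 -0.016]]
q [-0.649  0.451  0.428  1.663 -0.196  1.136  1.465] F [ 0.14 -0.45 -0.74] T [-0.01 -0.01 -0.01] w 0.6805517043994563
2.73912037037037
-0.005 yt 0.0027 lean(tool) 46.8 world 43.3 foot tool [ 0.0497 -0.0557] foot-TCP world [ 0.0525  0.0022 -0.053 ]
-0.008 yt 0.0044 lean(tool) 46.6 world 43.1 foot tool [ 0.047  -0.0537] foot-TCP world [ 0.0507  0.0022 -0.0502]
-0.011 yt 0.0062 lean(tool) 46.3 world 42.8 foot tool [ 0.0443 -0.0517] foot-TCP world [ 0.0488  0.0021 -0.0474]
```

View pics/w26c.png

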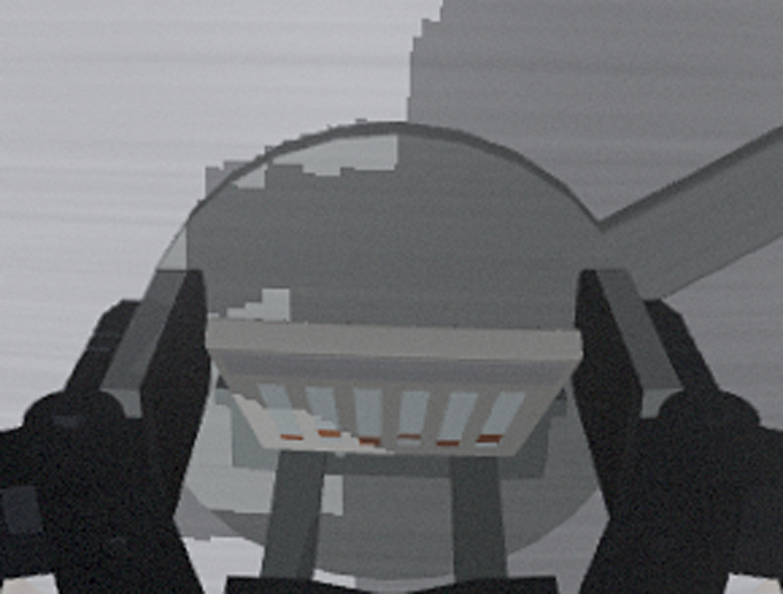

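play_rows(increments="0 0 0 0; 0 0 0 0; 0 0 0 0; -0.01 0.01 0 0; -0.02 0.02 0 0; -0.02 0.03 0 0; -0.01 0.03 0 0; 0 0 0 0", hand=-1)

```text
clock: 23.15
position: [0.4908, 0.1352, 0.1646]
ee_rot: [-0.503, 0.505, 0.525, 0.465]
ft_force: [0.2, -0.3, -0.1]
grip_width: 1.003
```

```bash
python3 - <<'E'
from h import *
o,R=st()
c=snap('wrist','w27.png'); pickle.dump((c,o),open('w27.pkl','wb'))
c=snap('side','s27.png'); cv2.imwrite('pics/s27c.png',cv2.resize(c['img'][220:340,220:340],None,fx=6,fy=5,interpolation=2))
E
```

```text
t 23.15 p [0.4908 0.1352 0.1646]
[[-0.062 -0.996 -0.059]
 [-0.021 -0.057  0.998]
 [-0.998  0.063 -0.018]]
q [-0.754  0.185  0.443  1.829 -0.083  1.211  1.346] F [ 0.22 -0.27 -0.05] T [ 0.05 -0.09  0.04] w 1.002894765293937
```

View pics/w27.png

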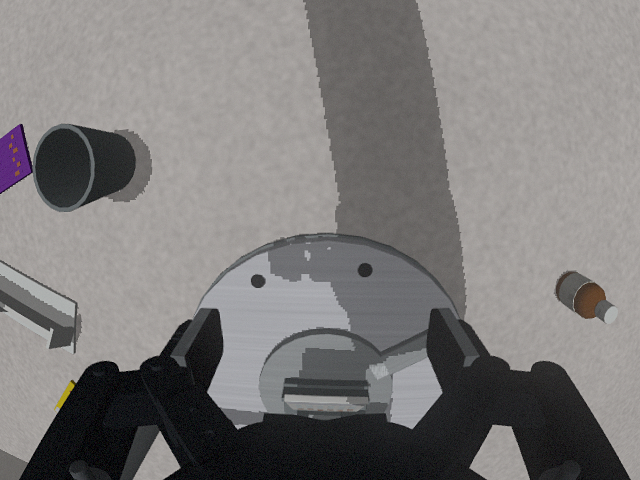

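View pics/s27c.png

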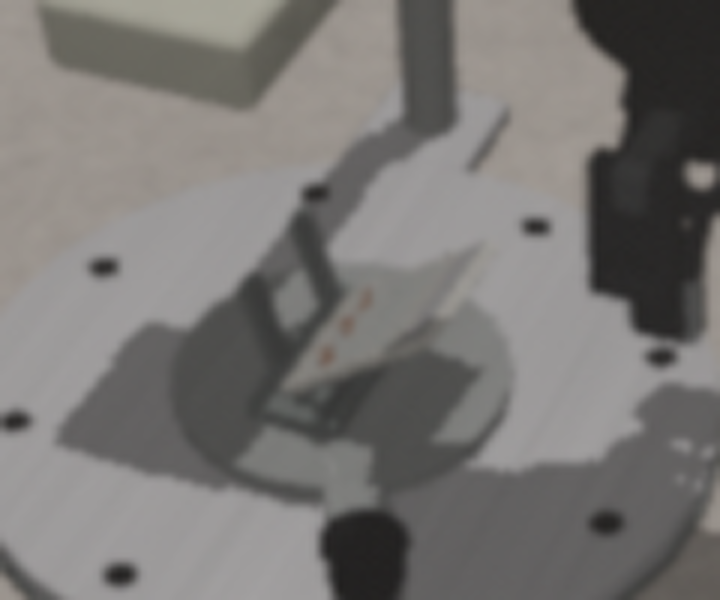

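play_rows(increments="0 0.002 0 0.14; 0 0 0 0.145; 0 0 0 0.145; 0 0 0 0.145; 0 0 0 0.145; 0 0 0 0.145; 0 0 0 0.145; 0 0 0 0.145; 0 0 0 0.145; 0 0 0 0.145; 0 0 0 0.145; 0 0 0 0; 0 0 0 0")

```text
clock: 24.55
position: [0.4995, 0.1325, 0.1556]
ee_rot: [-0.008, 0.729, -0.017, 0.684]
ft_force: [-0.7, 0.0, 0.5]
grip_width: 0.999
```

```bash
python3 - <<'E'
from h import *
o,R=st(); print(zang(R)); d=np.array(o['position'])[:2]-AX; print('reader',d@[np.cos(YAW),np.sin(YAW)],d@[-np.sin(YAW),np.cos(YAW)])
c=snap('wrist','w28.png')
E
```

```text
t 24.55 p [0.4995 0.1325 0.1556]
[[-0.064  0.011  0.998]
 [-0.035  0.999 -0.013]
 [-0.997 -0.036 -0.063]]
q [-0.903  0.234  0.627  1.823 -0.129  1.203 -0.245] F [-0.67  0.04  0.55] T [ 0.04 -0.04 -0.04] w 0.9994831316071563
-0.7721443744233935
reader -0.12689630581172073 -0.003535554043852111
```

View pics/w28.png

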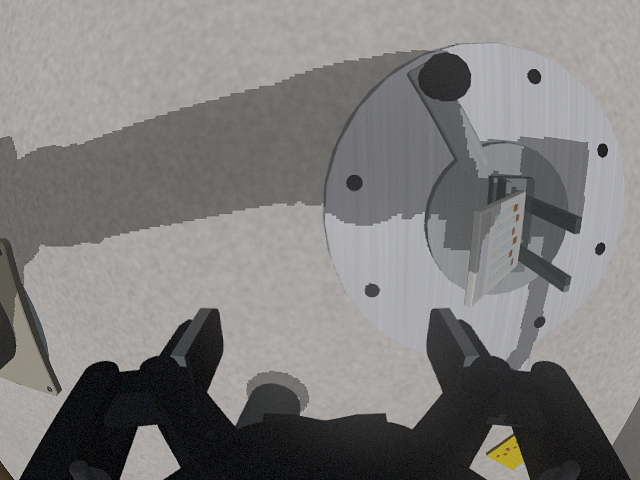

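play_rows(increments="0.01 0.003 0 -0.03; 0.02 0.002 0 -0.03; 0.02 0.001 0 0; 0.012 0 0 0; 0 0 0 0; 0 0 0 0")

```text
clock: 25.2
position: [0.4972, 0.1362, 0.0918]
ee_rot: [-0.035, 0.729, 0.011, 0.684]
ft_force: [-0.0, -0.7, 0.5]
grip_width: 1.003
```

```bash
cat >> h.py <<'E'
def rs():
    o,R=st(); d=np.array(o['position'])[:2]-AX; print('zang',zang(R),'reader',np.round([d@[np.cos(YAW),np.sin(YAW)],d@[-np.sin(YAW),np.cos(YAW)]],4)); return o,R
E
python3 - <<'E'
from h import *
rs()
c=snap('wrist','w29.png')
c=snap('side','s29.png'); cv2.imwrite('pics/s29c.png',cv2.resize(c['img'][180:340,220:380],None,fx=4.5,fy=3.7,interpolation=2))
E
```

```text
t 25.2 p [0.4972 0.1362 0.0918]
[[-0.062 -0.066  0.996]
 [-0.035  0.997  0.064]
 [-0.997 -0.031 -0.064]]
q [-0.874  0.313  0.594  1.886 -0.179  1.072 -0.139] F [-0.01 -0.65  0.54] T [ 0.01 -0.07 -0.02] w 1.0025120220657453
zang 3.686045637739453 reader [-0.1291  0.0003]
```

View pics/w29.png

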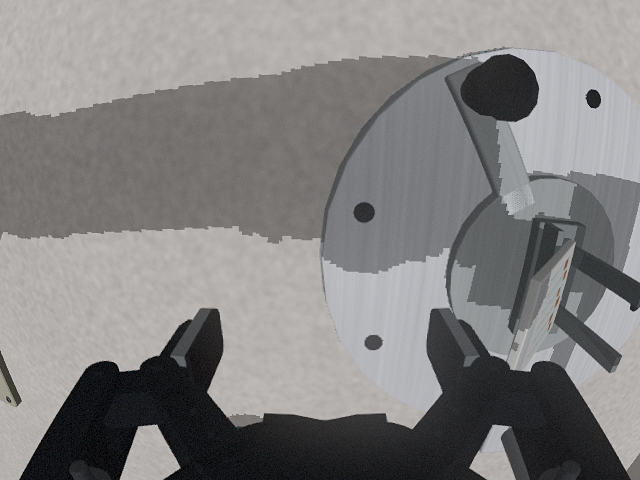

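View pics/s29c.png

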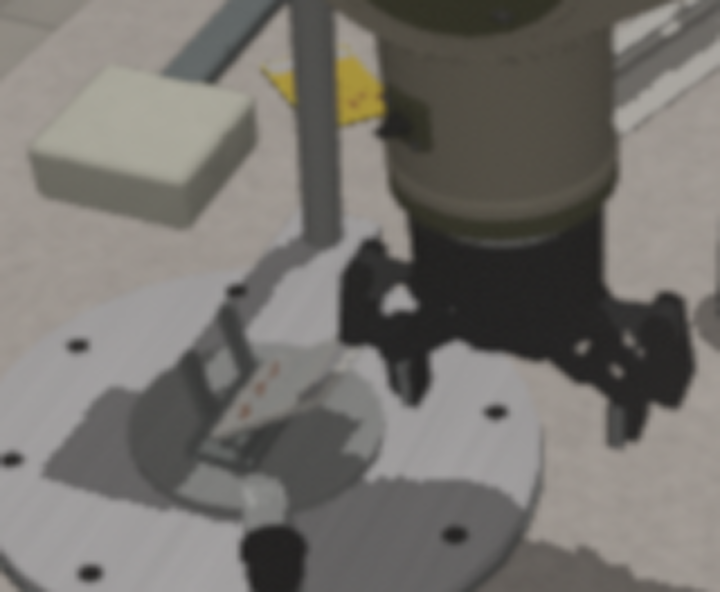

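play_rows(increments="-0.001 0 0.012 0; -0.001 0 0.012 0; -0.001 0 0.012 0; -0.001 0 0.010 0; 0 0 0 0")

```text
clock: 25.8
position: [0.5401, 0.1407, 0.1066]
ee_rot: [-0.032, 0.733, 0.015, 0.68]
ft_force: [0.3, -0.8, 0.0]
grip_width: 1.0
```

```bash
python3 - <<'E'
from h import *
rs()
c=snap('wrist','w30.png')
c=snap('side','s30.png'); cv2.imwrite('pics/s30c.png',cv2.resize(c['img'][180:340,220:380],None,fx=4.5,fy=3.7,interpolation=2))
E
```

```text
t 25.8 p [0.5401 0.1407 0.1066]
[[-0.074 -0.067  0.995]
 [-0.026  0.998  0.065]
 [-0.997 -0.021 -0.076]]
q [-0.816  0.395  0.589  1.754 -0.23   1.145 -0.084] F [ 0.27 -0.83  0.04] T [ 0.09 -0.18 -0.02] w 0.9995486898769108
zang 3.7567900194590194 reader [-0.086   0.0027]
```

View pics/w30.png

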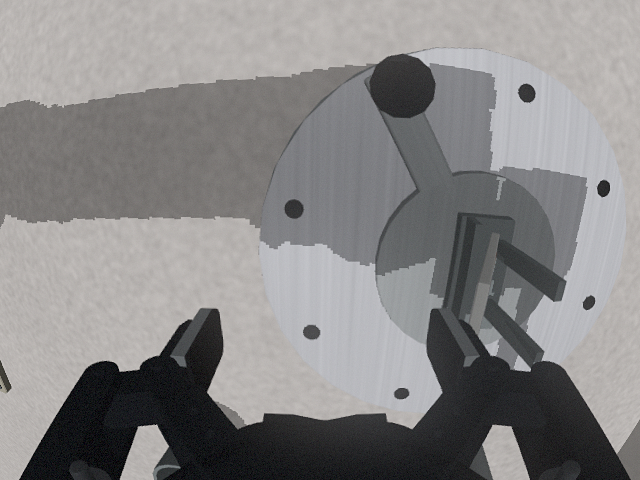

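View pics/s30c.png

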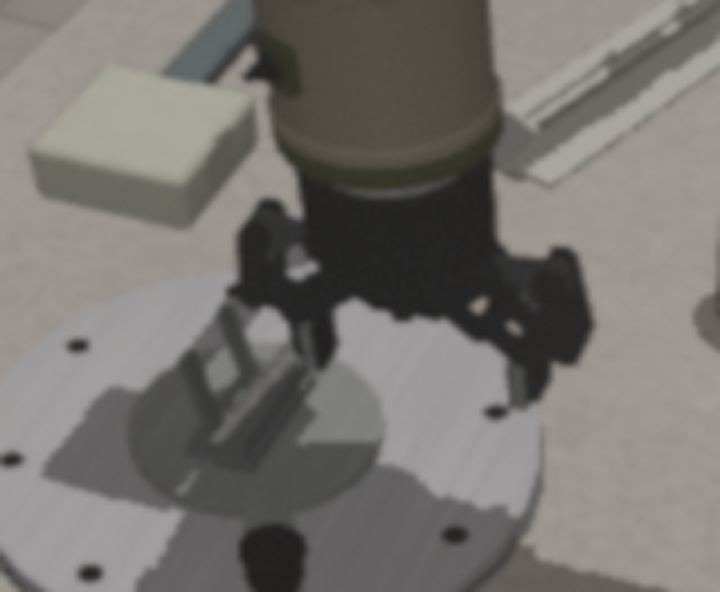

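```bash
python3 - <<'E'
from h import *
o=get_obs(); c=camera('wrist')
for f in (-5,4):
  for th in (40,30,25,20,15,10,0,-5,-10):
    t=np.radians(th); print(f,th,[np.round(wpix(c,o,[*rd((f-80*np.sin(t))/1e3,y),.044+.08*np.cos(t)])) for y in (.028,-.028)])
print('tip outer',[np.round(tpix(c,[x,0,z])) for x in(-.005,-.02) for z in (.0425,.05,.057)])
cv2.imwrite('pics/w31c.png',cv2.resize(c['img'][190:390,390:590],None,fx=3.5,fy=3,interpolation=2))
E
```

```text
-5 40 [array([405., 270.]), array([391., 382.])]
-5 30 [array([438., 280.]), array([418., 394.])]
-5 25 [array([456., 284.]), array([432., 398.])]
-5 20 [array([474., 287.]), array([447., 402.])]
-5 15 [array([492., 290.]), array([463., 405.])]
-5 10 [array([510., 292.]), array([478., 406.])]
-5 0 [array([543., 294.]), array([507., 406.])]
-5 -5 [array([558., 293.]), array([520., 405.])]
-5 -10 [array([571., 292.]), array([533., 402.])]
4 40 [array([428., 271.]), array([410., 382.])]
4 30 [array([461., 280.]), array([437., 393.])]
4 25 [array([478., 284.]), array([452., 398.])]
4 20 [array([496., 288.]), array([467., 401.])]
4 15 [array([514., 290.]), array([482., 404.])]
4 10 [array([531., 292.]), array([496., 405.])]
4 0 [array([563., 294.]), array([525., 405.])]
4 -5 [array([576., 293.]), array([537., 403.])]
4 -10 [array([588., 292.]), array([549., 401.])]
tip outer [array([430., 327.]), array([447., 326.]), array([462., 325.]), array([439., 346.]), array([458., 345.]), array([474., 344.])]
```

View pics/w31c.png

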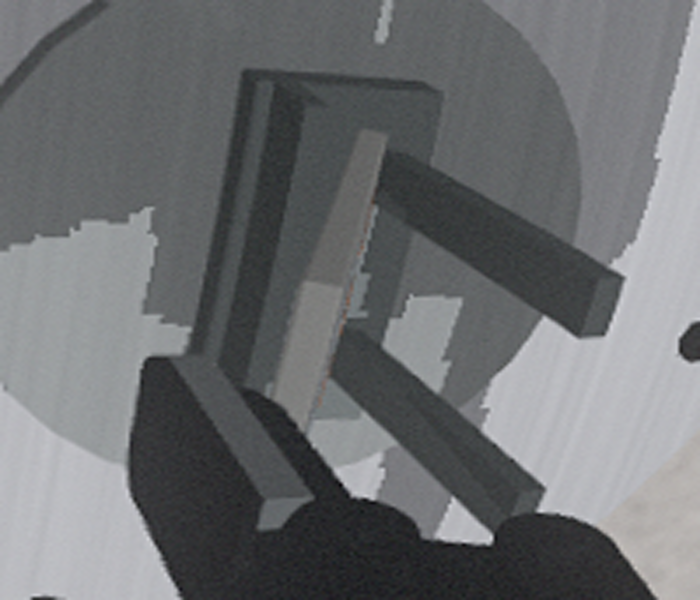

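play_rows(increments="0.004 0 0.002 0; 0.004 0 0.008 0; 0.002 0 0.008 0; 0 0 0 0")

```text
clock: 26.35
position: [0.5593, 0.143, 0.0979]
ee_rot: [-0.031, 0.731, 0.017, 0.681]
ft_force: [0.5, 0.1, -0.9]
grip_width: 1.002
```

```bash
python3 - <<'E'
from h import *
rs()
c=snap('wrist','w32.png')
cv2.imwrite('pics/w32c.png',cv2.resize(c['img'][190:390,390:590],None,fx=3.5,fy=3,interpolation=2))
c=snap('side','s32.png'); cv2.imwrite('pics/s32c.png',cv2.resize(c['img'][180:340,220:380],None,fx=4.5,fy=3.7,interpolation=2))
E
```

```text
t 26.35 p [0.5593 0.143  0.0979]
[[-0.07  -0.069  0.995]
 [-0.023  0.997  0.067]
 [-0.997 -0.018 -0.072]]
q [-0.789  0.444  0.58   1.713 -0.256  1.139 -0.06 ] F [ 0.52  0.07 -0.91] T [ 0.04 -0.05 -0.02] w 1.0016573035316314
zang 3.878230604240797 reader [-0.0667  0.0042]
```

View pics/w32c.png

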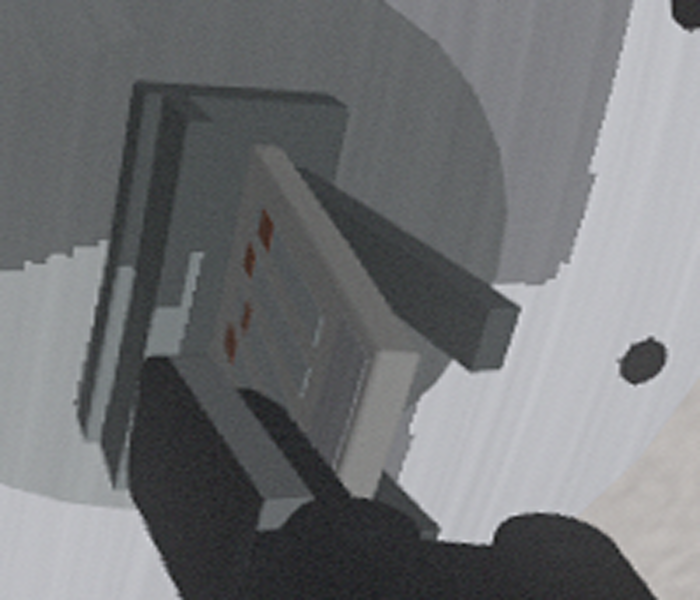

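View pics/s32c.png

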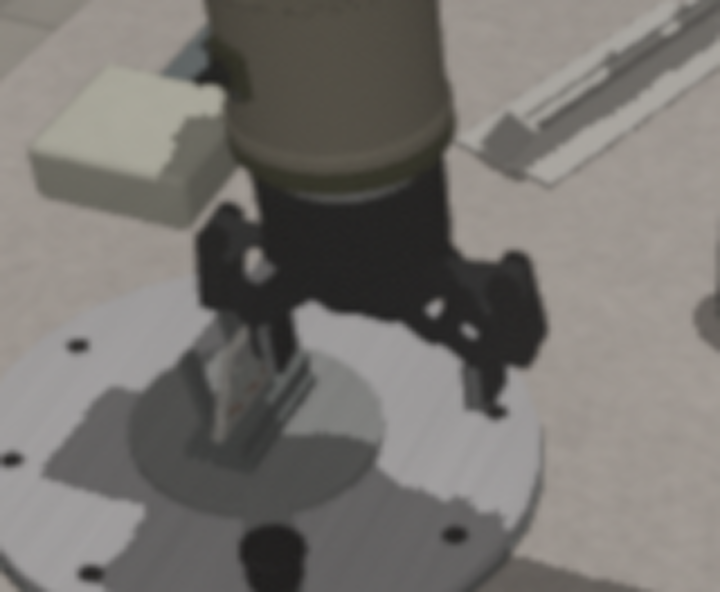

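play_rows(increments="0 0 -0.01 0; 0 0 -0.02 0; -0.01 0 -0.035 0; -0.03 0 -0.035 0; -0.03 0 -0.03 0; -0.01 0 0 0; 0 0 0 0; 0 0 0 0")

```text
clock: 27.25
position: [0.4251, 0.1347, 0.1868]
ee_rot: [-0.033, 0.733, 0.018, 0.679]
ft_force: [1.1, 0.6, -0.4]
grip_width: 0.997
```

```bash
python3 - <<'E'
from h import *
o,R=rs()
c=snap('wrist','w33.png'); cv2.imwrite('pics/w33c.png',cv2.resize(c['img'][:400,240:640],None,fx=1.8,fy=1.5,interpolation=2)); print(c['img'].shape)
for f,th in ((5,-6),(5,-9),(0,-12)):
    t=np.radians(th); print(f,th,[np.round((wpix(c,o,[*rd((f-h*np.sin(t))/1e3,y),.044+h/1e3*np.cos(t)])-[240,0])*[1.8,1.5]) for h in (0,80) for y in (.028,-.028)])
print('knob',(wpix(c,o,[.564,.2387,.076])-[240,0])*[1.8,1.5])
c=snap('side','s33.png'); cv2.imwrite('pics/s33c.png',cv2.resize(c['img'][220:340,210:340],None,fx=6,fy=5,interpolation=2))
c=snap('top','t33.png'); cv2.imwrite('pics/t33c.png',cv2.resize(c['img'][130:290,175:365],None,fx=4,fy=3.75,interpolation=2))
E
```

```text
t 27.25 p [0.4251 0.1347 0.1868]
[[-0.075 -0.072  0.995]
 [-0.024  0.997  0.07 ]
 [-0.997 -0.018 -0.077]]
q [-0.994  0.013  0.603  1.949 -0.015  1.26  -0.315] F [ 1.13  0.57 -0.38] T [ 0.02 -0.12  0.01] w 0.99684728522963
zang 4.027176062010174 reader [-0.2012  0.0021]
(480, 640, 3)
5 -6 [array([612., 317.]), array([589., 408.]), array([729., 362.]), array([691., 470.])]
5 -9 [array([612., 317.]), array([589., 408.]), array([734., 362.]), array([697., 470.])]
0 -12 [array([604., 316.]), array([581., 408.]), array([732., 361.]), array([694., 469.])]
knob [554.33979936 175.06398626]
```

View pics/w33c.png

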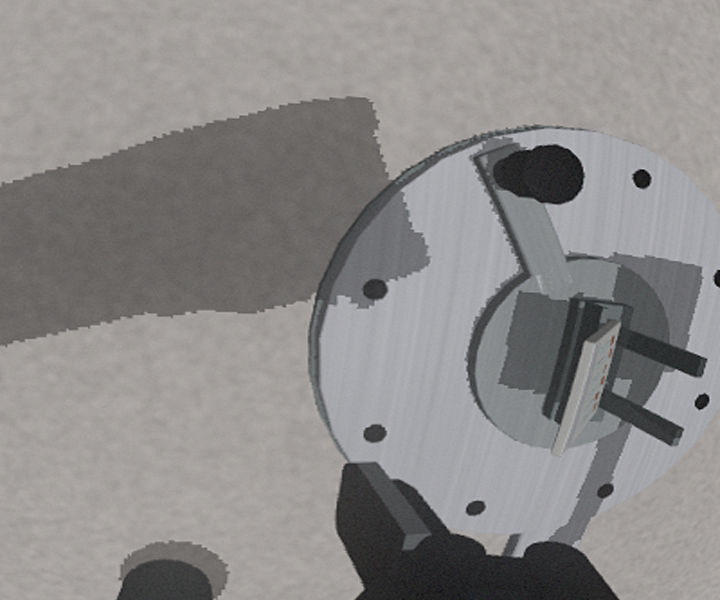

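View pics/s33c.png

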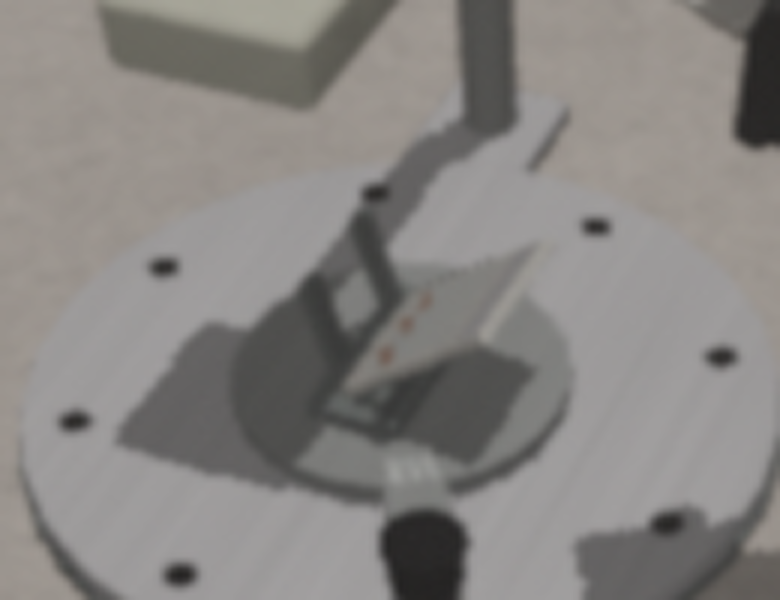

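View pics/t33c.png

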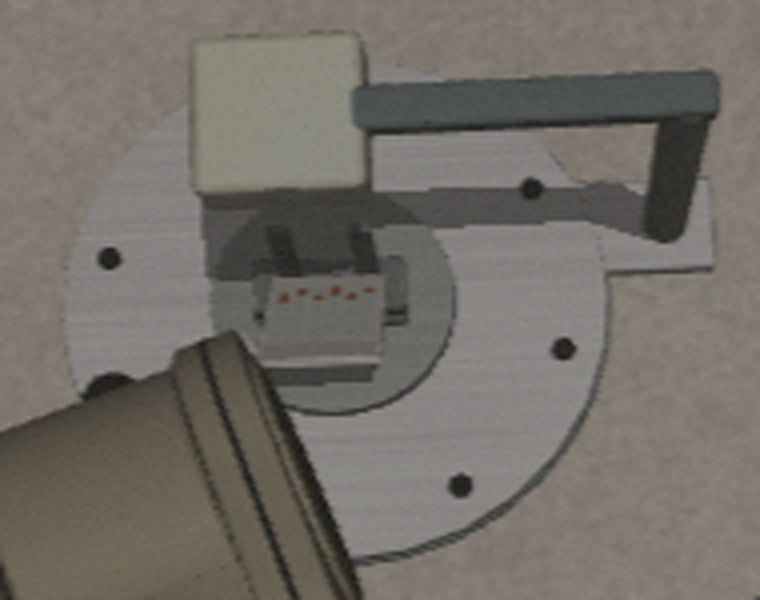

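```bash
python3 - <<'E'
from h import *
# w32 pose
from workcell import camera
c=camera('wrist')
o={'position':[.5593,.143,.0979],'ee_rot':None}
R=np.array([[-.07,-.069,.995],[-.023,.997,.067],[-.997,-.018,-.072]]); U,_,Vt=np.linalg.svd(R); o['ee_rot']=Ro.from_matrix(U@Vt).as_quat()
def rdr(w): d=w[:2]-AX; return np.round([d@[np.cos(YAW),np.sin(YAW)],d@[-np.sin(YAW),np.cos(YAW)],w[2]],4)
P=lambda x,y:(390+x/3.5,190+y/3)
print('foot+y (front corner)',rdr(watz(c,o,*P(258,148),.044)),rdr(watz(c,o,*P(262,148),.047)))
for z in (.118,.121,.124): print('top front +y',z,rdr(watz(c,o,*P(372,350),z)),'rear',rdr(watz(c,o,*P(418,355),z)))
print('upright tip (L)',rdr(watz(c,o,*P(495,340),.103)))
print('slot wall top corner',rdr(watz(c,o,*P(160,95),.060)))
E
```

```text
foot+y (front corner) [0.0033 0.0263 0.044 ] [0.0029 0.0273 0.047 ]
top front +y 0.118 [-0.0049  0.0247  0.118 ] rear [0.0007 0.024  0.118 ]
top front +y 0.121 [-0.0063  0.0263  0.121 ] rear [-0.0009  0.0256  0.121 ]
top front +y 0.124 [-0.0078  0.0279  0.124 ] rear [-0.0025  0.0272  0.124 ]
upright tip (L) [0.0188 0.0183 0.103 ]
slot wall top corner [-0.0176  0.0395  0.06  ]
```

play_rows(increments="0.03 0 0.025 0; 0.035 0 0.025 0; 0.025 0 0.02 0; 0 0 0 0; 0 0 0 0")

```text
clock: 27.95
position: [0.4909, 0.1358, 0.0848]
ee_rot: [-0.034, 0.734, 0.015, 0.678]
ft_force: [-0.4, -1.1, 0.4]
grip_width: 0.996
```

```bash
python3 - <<'E'
from h import *
o,R=rs()
E
```

```text
t 27.95 p [0.4909 0.1358 0.0848]
[[-0.078 -0.07   0.994]
 [-0.03   0.997  0.068]
 [-0.996 -0.025 -0.08 ]]
q [-0.897  0.326  0.626  1.896 -0.207  1.072 -0.111] F [-0.38 -1.1   0.43] T [ 0.07 -0.13  0.01] w 0.9961290833329164
zang 3.9188809644145444 reader [-1.353e-01  1.000e-04]
```

play_rows(increments="-0.001 0 0.012 0; 0 0 0.012 0; 0 0 0.012 0; 0 0 0.010 0; 0 0 0 0")

```text
clock: 28.45
position: [0.5387, 0.1396, 0.0851]
ee_rot: [-0.034, 0.734, 0.016, 0.679]
ft_force: [-0.1, -0.1, -0.2]
grip_width: 1.001
```

```bash
python3 - <<'E'
from h import *
o,R=rs()
E
```

```text
t 28.45 p [0.5387 0.1396 0.0851]
[[-0.077 -0.07   0.995]
 [-0.028  0.997  0.068]
 [-0.997 -0.023 -0.078]]
q [-0.834  0.429  0.614  1.774 -0.262  1.108 -0.056] F [-0.13 -0.06 -0.21] T [ 0.01 -0.05 -0.  ] w 1.0011143462202845
zang 3.9383365221682283 reader [-0.0874  0.0018]
```

play_rows(increments="-0.005 0 0.008 0; -0.006 0 0.008 0; -0.003 0 0.003 0; 0 0 0 0")

```text
clock: 28.85
position: [0.5603, 0.1416, 0.0997]
ee_rot: [-0.033, 0.733, 0.016, 0.679]
ft_force: [-0.5, 0.3, -0.8]
grip_width: 1.001
```

```bash
python3 - <<'E'
from h import *
o,R=rs()
c=snap('wrist','w34.png'); cv2.imwrite('pics/w34c.png',cv2.resize(c['img'][190:390,390:590],None,fx=3.5,fy=3,interpolation=2))
c=snap('side','s34.png'); cv2.imwrite('pics/s34c.png',cv2.resize(c['img'][140:340,210:370],None,fx=4,fy=3,interpolation=2))
p=np.array(o['position'])
for d in(.14,.15,.16,.17): print(d,(proj(c,p-R[:,0]*d)-[210,140])*[4,3],'far edge +x 46:',(proj(c,p-R[:,0]*d+R[:,2]*.046)-[210,140])*[4,3])
print('lamp front edge top',[(proj(c,[*rd(.002,y),z])-[210,140])*[4,3] for z in(.251,.215) for y in(.035,-.035)])
E
```

```text
t 28.85 p [0.5603 0.1416 0.0997]
[[-0.076 -0.07   0.995]
 [-0.028  0.997  0.068]
 [-0.997 -0.022 -0.078]]
q [-0.813  0.455  0.615  1.705 -0.271  1.153 -0.044] F [-0.49  0.31 -0.79] T [ 0.04 -0.08  0.01] w 1.0010687319247809
zang 3.936006145676114 reader [-0.0658  0.0028]
0.14 [344.49239764 275.10453732] far edge +x 46: [248.37490377 261.08208237]
0.15 [342.15454332 262.55790236] far edge +x 46: [245.22941063 248.62145817]
0.16 [339.77442338 249.78443916] far edge +x 46: [242.02800884 235.93935626]
0.17 [337.35088118 236.77794042] far edge +x 46: [238.76919443 223.02981879]
lamp front edge top [array([195.36280336, 267.71938779]), array([262.9647805 , 193.93483169]), array([201.79365642, 311.9615666 ]), array([267.01142953, 237.91788998])]
```

View pics/w34c.png

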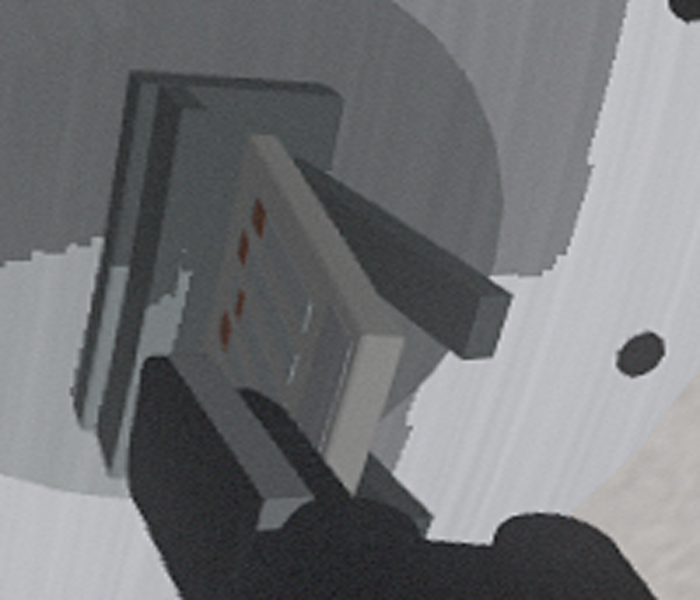

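View pics/s34c.png

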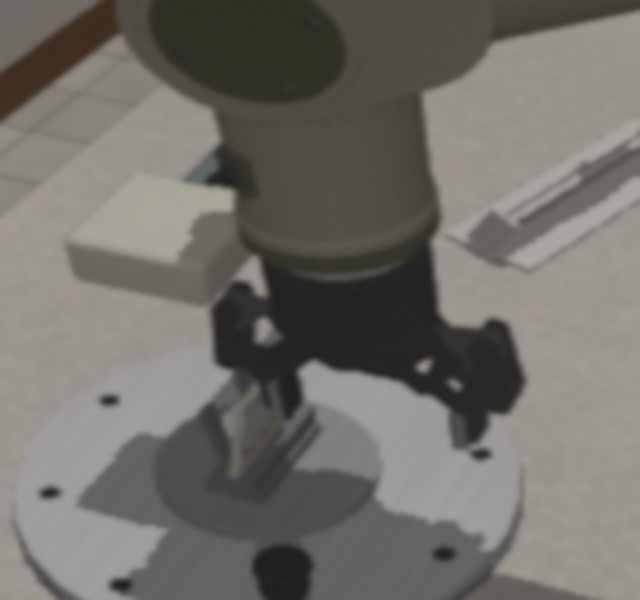

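play_rows(increments="-0.001 0 0.012 0; -0.001 0 0.006 0; 0 0 0 0")

```text
clock: 29.25
position: [0.577, 0.1429, 0.0995]
ee_rot: [-0.033, 0.734, 0.016, 0.678]
ft_force: [-0.0, -0.2, 0.1]
grip_width: 0.998
```

```bash
python3 - <<'E'
from h import *
o,R=rs()
c=snap('wrist','w35.png'); cv2.imwrite('pics/w35c.png',cv2.resize(c['img'][190:390,390:590],None,fx=3.5,fy=3,interpolation=2))
E
```

```text
t 29.25 p [0.577  0.1429 0.0995]
[[-0.078 -0.071  0.994]
 [-0.028  0.997  0.069]
 [-0.997 -0.022 -0.08 ]]
q [-0.789  0.493  0.61   1.657 -0.288  1.171 -0.03 ] F [-0.04 -0.24  0.08] T [ 0.05 -0.13 -0.02] w 0.9981443536852947
zang 3.9505476972505043 reader [-0.049   0.0033]
```

View pics/w35c.png

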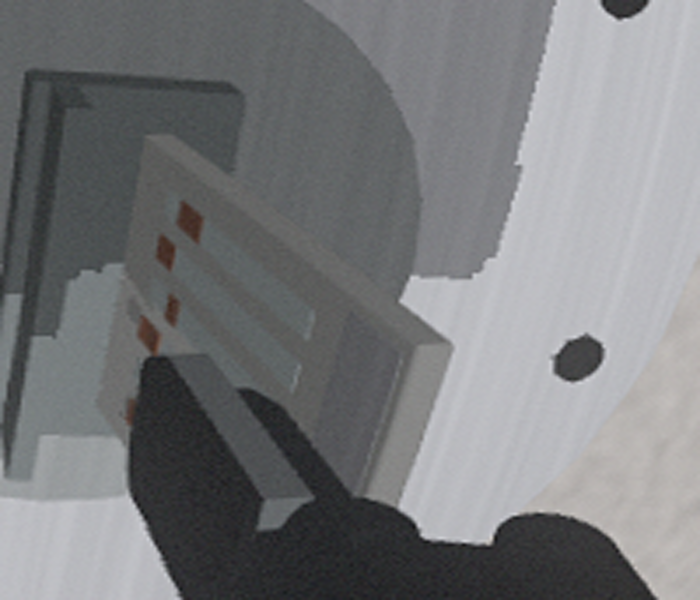

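play_rows(increments="0 0 -0.01 0; 0 0 -0.02 0; -0.005 0 -0.035 0; -0.02 0 -0.035 0; -0.03 0 -0.03 0; -0.02 0 0 0; 0 0 0 0; 0 0 0 0")

```text
clock: 30.1
position: [0.4404, 0.1346, 0.1838]
ee_rot: [-0.034, 0.736, 0.018, 0.675]
ft_force: [0.3, -0.7, -0.3]
grip_width: 0.998
```

```bash
python3 - <<'E'
from h import *
o,R=rs()
c=snap('wrist','w36.png'); pickle.dump((c,o),open('w36.pkl','wb')); cv2.imwrite('pics/w36c.png',cv2.resize(c['img'][130:330,440:640],None,fx=3.5,fy=3,interpolation=2))
c=snap('side','s36.png'); cv2.imwrite('pics/s36c.png',cv2.resize(c['img'][220:340,210:340],None,fx=6,fy=5,interpolation=2)); pickle.dump(c,open('s36.pkl','wb'))
c=snap('top','t36.png'); cv2.imwrite('pics/t36c.png',cv2.resize(c['img'][130:290,175:365],None,fx=4,fy=3.75,interpolation=2))
E
```

```text
t 30.1 p [0.4404 0.1346 0.1838]
[[-0.085 -0.074  0.994]
 [-0.027  0.997  0.072]
 [-0.996 -0.02  -0.087]]
q [-1.013  0.068  0.655  1.913 -0.049  1.264 -0.267] F [ 0.26 -0.7  -0.27] T [ 0.01 -0.06 -0.03] w 0.9979038918333023
zang 4.154594142004026 reader [-0.1858  0.0013]
```

View pics/w36c.png

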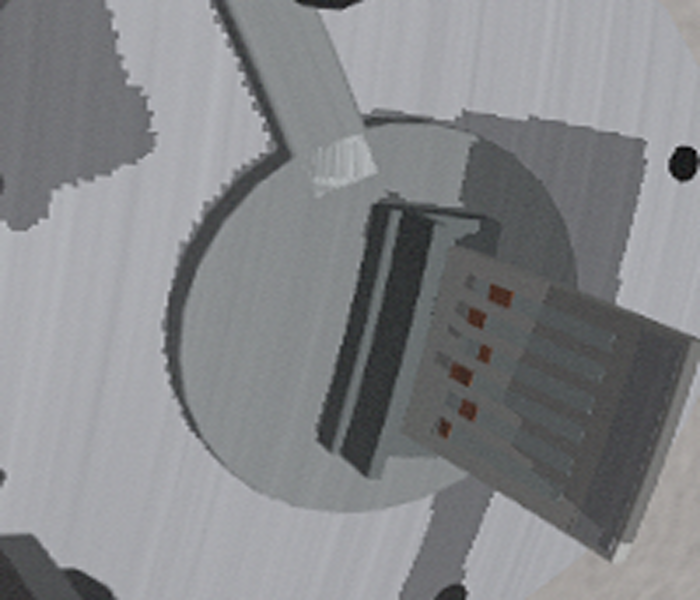

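View pics/s36c.png

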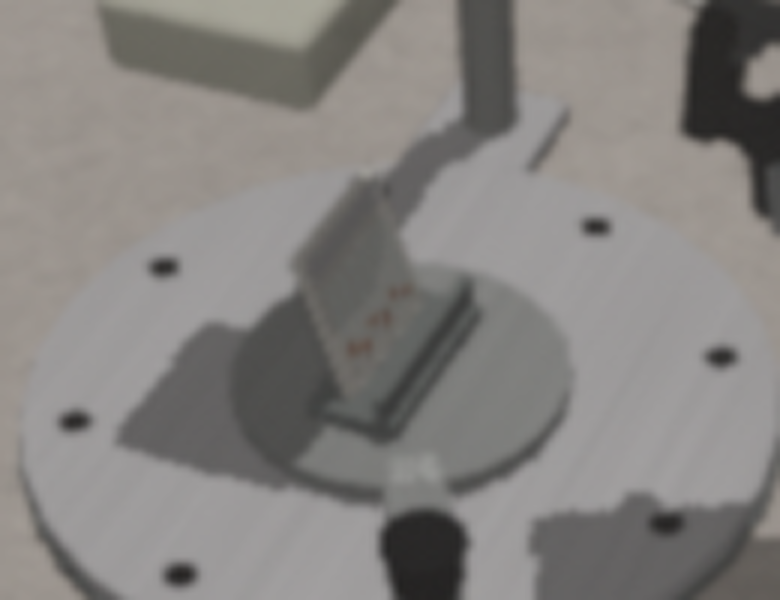

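View pics/t36c.png

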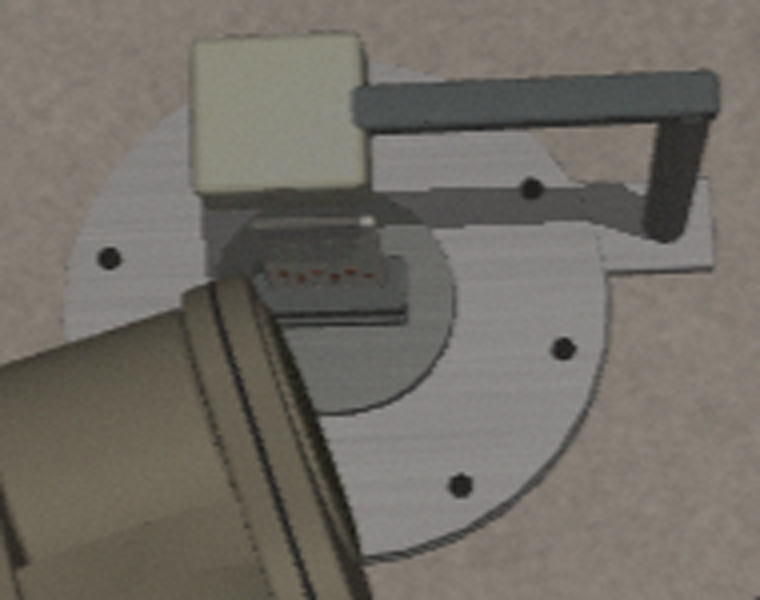

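```bash
python3 - <<'E'
from h import *
c,o=pickle.load(open('w36.pkl','rb'))
def rdr(w): d=w[:2]-AX; return np.round([d@[np.cos(YAW),np.sin(YAW)],d@[-np.sin(YAW),np.cos(YAW)],w[2]],4)
P=lambda x,y:(440+x/3.5,130+y/3)
for n,p in (('foot+',(452,243)),('foot-',(405,432))):
    for z in (.044,.050): print(n,rdr(watz(c,o,*P(*p),z)))
for n,p in (('top+',(697,340)),('top-',(612,560))): print(n,rdr(watz(c,o,*P(*p),.122)))
for n,p in (('wall+',(400,205)),('wall-',(342,445))): print(n,rdr(watz(c,o,*P(*p),.060)))
def q(x,y,z): return np.round((wpix(c,o,[*rd(x,y),z])-[440,130])*[3.5,3])
print('expected foot (5.5, y+-28)',q(.003,.030,.044),q(.003,-.026,.044))
s=pickle.load(open('s36.pkl','rb')); k=lambda x,y,z:np.round((proj(s,[*rd(x,y),z])-[210,220])*[6,5])
print('side foot front +y',k(.003,.030,.044),k(.003,.030,.055),'top',k(.016,.03,.123),k(.016,-.026,.123))
a=rd(.115*np.cos(np.radians(120)),.115*np.sin(np.radians(120)));print('knob top side',np.round((proj(s,[*a,.076])-[210,220])*[6,5]),np.round((proj(s,[*a,.086])-[210,220])*[6,5]))
E
```

```text
foot+ [0.0034 0.0276 0.044 ]
foot+ [-0.0006  0.0288  0.05  ]
foot- [ 0.0033 -0.0289  0.044 ]
foot- [-0.0007 -0.0264  0.05  ]
top+ [0.0188 0.0267 0.122 ]
top- [ 0.0161 -0.0287  0.122 ]
wall+ [-0.0234  0.0394  0.06  ]
wall- [-0.0241 -0.0267  0.06  ]
expected foot (5.5, y+-28) [452. 234.] [407. 423.]
side foot front +y [345. 405.] [343. 388.] top [292. 269.] [365. 171.]
knob top side [419. 539.] [418. 523.]
```

```bash
python3 - <<'E'
from h import *
print(workorder.hand_in()); st()
E
```

```text
the job is handed in; nothing more can be done
None
the job is handed in; nothing more can be done
```

The job is handed in at about 30 s of robot time. My last checks show the stage locked square and the tall card standing against the rear supports; `hand_in()` gives no verdict.

**Stage:** I pulled the plunger up about 15 mm and turned the stage clockwise by about 45 degrees. The pin then dropped into the next hole: the knob's grip height returned to within 1 mm of where it started. In the last top picture the slot looks square under the lamp. I only judged that by eye.

**Card:**
- **Choosing it:** I took the card in the rack place nearest the reader. Its apparent length in the top view and its scale in the wrist view fitted 80 mm, not 56 mm.
- **Leaning it over:** The moves could not tilt the tool, so I gripped the card by its side edges. I leaned it over further by pressing its foot on the bench.
- **Standing it up:** I set the foot into the slot leaning forward, let go, and pushed it past upright with the back of an open finger.

**Last pictures:** The card's foot is on the slot floor and within a millimetre or two of its middle. The card leans back about 10 degrees on the uprights and is nearly square to the slot. The gripper is about 0.19 m clear.

**What went wrong on the way:**
- The first push stopped short of upright and the card fell forward again, so I pushed a second time.
- One press on the bench gave 53 N at the wrist, under the 120 N limit. It went through the card in the fingers, not the gripper body.
- The tool drifted about 5 degrees off vertical over the run, and I could not correct it.

I did not bring the arm near the short cards, the bottle or the cup after the grasp, but I took no final measurement of them.

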